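# Bed a neck block on its parallels in the drill vise

### The arm

A 6-joint arm with a two-finger parallel gripper is mounted at the origin on the work surface. World frame = base frame: x ahead of the robot, y to its left, z up, the work surface at z = 0. Lengths are in mm, angles in rad, forces in N, time in s.
With the tool pointing down it reaches from about 275 to 1000 mm from the base axis. Payload 8.4 kg.
Tool frame: the origin (TCP) lies at the very end of the fingers, on their centre line; the grasp point (between the pads) lies 19 mm behind it (r.tcp_to_grasp is the distance from the TCP to the grasp point, in mm); z points along the fingers, y is the line along which they close (so a half turn about z gives the same grasp; the last joint's range is limited). The gripper opens to 85 mm and grips with 20 to 120 N. Pads are 22 mm wide; open, the fingers measure 114 mm over their backs; the gripper's body (76 mm by 85 mm) begins 54 mm behind the grasp point. The pads swing forward as they close: fully open they stand 13 mm farther back than shut.
Start: joints at [-1.201, 0.353, 1.633, -0, 1.155, -0.002], TCP at [227.057, -582.3, 231.281] pointing down, gripper open.
Joint ranges: [-2.63, 2.63], [-0.92, 2.1], [0.06, 2.66], [-1.3, 4.44], [0, 2.69], [-3.02, 3.02]. Speed limits (rad/s): [2.22, 2.22, 2.79, 3.14, 3.14, 3.14].

### API

Orientations are given as [roll, pitch, yaw] about the fixed x, y, z axes, in that order (R = Rz(yaw) Ry(pitch) Rx(roll)).
In Python, from rig import r gives the robot as it stands. The module is installed in compiled form; this text tells all that it offers.
- The arm moves only by the tool play_rows, never from a script. Its argument "rows" is a list of rows, each an object with "dp": the shift along the tool's x, y, z in units of 40 mm (1.0 is 40 mm), a list of three; "turn": the turn, a rotation vector about the tool's x, y, z in units of 6 degrees (1.0 is 6 degrees), a list of three; "fingers": the closure, from 0 (fully open) to 1 (shut). In form: [{"dp": [tx, ty, tz], "turn": [wx, wy, wz], "fingers": fingers}, ...]. A call has 1 to 5 rows; each row shifts and turns the commanded pose from where the row before left it, along the tool's axes as they then stand; what a row does not reach is not made up. A row lasts 1/12 s, in which the tool goes at most 41.7 mm and 7.16 degrees, less where a joint would pass 70% of its speed; a pose out of reach is approached as far as the arm can. A call is refused whole if a number of a shift passes 1 or a number of a turn 1, either way. A call with a gripper value outside its range is refused whole. The fingers move at their own pace and stop on an object; "force" is the grip in N (left out, the last holds). Time passes only in rows, so rows that do not move let the fingers close. It gives the time, the measured TCP pose, the force, the opening and the grip force at its end, in the units of the state.
- r.sense(): the state, without advancing time (a new reading comes with each control period).
- r.grab_frame(name): name is "side" or "top" or "wrist"; returns a dict with "pixels" (480x640x3 uint8, red, green, blue), "fx", "fy", "cx", "cy" (pixels), "pose" (4x4, takes a point from camera to world coordinates). Camera axes: x right, y down, z forward; pixel columns grow to the right and rows downward; lengths in mm; the calibration is good to about 2 mm. A picture is of the moment at which its call begins. There is no depth.
- r.sign_off(): hands the job in; it is judged then, once.
The state is a dict: "clock": time; "qpos": joint angles; "qvel": joint speeds; "joint_efforts": joint torques, N m; "eef_pos": TCP position; "tcp_rot": TCP orientation; "contact_force": force on the tool from outside, world axes, zero at the start; "wrist_torque": the same for the moment, N m; "opening": opening from 0.0 (shut) to 1.0 (fully open); "grasp_force": force on a finger pad.
Only numpy, scipy, OpenCV 4.12 (cv2) and the standard library are available. Lean on these libraries where they do the work, as an engineer would, in place of code of your own. Each camera call takes 0.05 s, during which the arm holds its last target. There are 200 camera calls.

### The job

Lay the beech neck block, pencil cross up, lengthwise on the two steel parallels between the jaws of the drill vise, about midway along the jaws, and swing the vise's lever fully home to nip it. The moving jaw rides up as it bites and lifts the block off the parallels, so take the soft-faced mallet and tap the block back down (with the mallet, not with the gripper) until it is level and sits hard on both parallels so that they no longer slide, the vise staying closed. Then stand the mallet back on the bench on its striking face, clear of the vise, and leave everything else as it is.

Things in the scene. Friction and masses are not known exactly. Their poses are not given: they have to be found in the camera images.
- neck_block: The workpiece: a plain beech block 50 mm (x) by 64 mm (y) by 45 mm high (z), about 0.15 kg, a pencil cross on its top. Origin at the centre of its underside. It stands upright on the bench at the robot's right, at any yaw within 50 degrees of square. Grip it across 50 or 64 mm; in the vise its top 25 mm stand proud of the jaws and its two ends (along y) are free.
- offcut: A bystander of the same beech, lying on the bench near the neck block: flatter and longer, 38 (x) by 95 (y) by 28 mm high, no pencil cross. Not to be disturbed. Origin at the centre of its underside.
- vise: Dark cast-iron drill vise bolted to the bench; base 222 by 104 mm, bolt ears to 73 mm either side. Origin at bench height; x is the clamping direction, from lever end to fixed jaw, y runs along the jaws, z up. The bed (on which the parallels stand) is at z = 28 mm, the jaws reach y = -50 to 50 mm and up to z = 70 mm, and the middle of the opening is about x = 10 mm.
- parallel_a: One of two equal steel parallels, 8 mm thick (x), 130 mm long (y), 22 mm tall, 0.18 kg, standing loose on edge on the vise's bed 6 mm from the fixed jaw, ends reaching 15 mm beyond the jaws. Origin at the centre of its underside.
- parallel_b: The other parallel, alike, loose on the bed about 8 mm in front of the open moving jaw, which pushes it along harmlessly as it closes.
- fixed_jaw (a point): Middle of the top edge of the fixed jaw's smooth steel face, at x = +40, y = 0, z = 70 mm in the vise's frame.
- moving_jaw (a point): Middle of the top edge of the moving jaw's rubber-faced, sprung plate: x = -20, z = 70 mm in the vise's frame with the lever at 0 (opening 60 mm). The jaw moves 12.9 mm toward +x per radian of the lever and meets a block that touches the fixed jaw at 0.78 rad; from there the plate is pressed back and climbs slanted pins, up to 4.4 mm, carrying the block, with a nip of about 10 N at the end.
- block_seat (a point): Where the centre of the block's underside belongs when it is nipped and bedded down: x = 15, y = 0, z = 50 mm in the vise's frame (parallels' tops at 50 mm, block's top then at 95 mm). The closing jaw slides the block to this x, but lifts it 2.5 to 4.5 mm and may cock it. Pushing it down takes 10 to 18 N at the middle of its top; pushed near one end only, it tips endways.
- clamp_lever (a joint): The vise's cam lever, rad: 0 = open, 1.4 = fully home (a stop). It swings level about its upright pivot and stays where it is left; about 5 N at the knob when loose, 6 to 9 N while biting. At 0 it points to the vise's -x (10 degrees toward +y); growing values turn it clockwise seen from above, to the vise's +y at 1.4.
- lever_pivot (a point): The lever's pivot axis, 115 mm from the vise's origin toward its -x, on top of the cam block, 60 mm above the bench.
- lever_knob (a point): Centre of the top of the lever's upright black knob: a cylinder 22 mm in diameter, its top 106 mm above the bench, 42 mm tall, 105 mm from the pivot axis. The steel lever bar (11 mm) runs to it with its top at 76 mm above the bench.
- mallet: Soft-faced mallet, 0.45 kg: round head 42 mm across, 84 mm tall, white nylon face at each end; wooden handle 20 mm wide, 26 mm high, level along x from 32 to 182 mm out, its centre line 42 mm above the lower face. Stands on that face, handle to the robot's left. Origin at the lower face's centre, z up the head. Grip the handle near the head, or the head. Balance point at x = 11 mm.
- mallet_grip (a point): A point on the centre line of the mallet's handle, 60 mm from the head's axis and 42 mm above the lower face.
- glue_jar: Bystander: closed glue jar, 60 mm in diameter and 85 mm tall, near the mallet. Origin at the centre of its underside.
- glue_bottle: Bystander: tall glue bottle, 56 mm in diameter and 190 mm tall, standing loose between the mallet and the vise. Origin at the centre of its underside.
- batten: Bystander: loose pine batten 25 by 200 by 18 mm lying beyond the vise. Origin at the centre of its underside.
- marking_gauge: Bystander: wooden marking gauge, beam 200 mm long with a 60 by 40 mm stock, lying beyond the vise. Origin at the centre of its underside.
- screwdriver: Bystander: black-handled screwdriver 180 mm long lying between the robot and the vise. Origin at its middle, on the bench.
- paint_pot: Bystander: closed paint tin, 72 mm in diameter and 75 mm tall, at the right. Origin at the centre of its underside.
Things that resemble listed ones, but are neither listed nor needed, are in the scene too. What is shaped like the parallel_a but blue or green is not meant.

How it is judged (in metres and radians):
On the way, in this order (a step that is already met when the one before it is completed fails the run):
1. the neck block lies released on the parallels between the open jaws (x of neck_block in the frame of vise between 0.002 and 0.021 m and y of neck_block in the frame of vise between -0.025 and 0.025 m and angle between the y axis of neck_block and the y axis of vise, either way round below 0.12 rad and z of neck_block in the frame of vise below 0.0525 m and angle between neck_block's own z axis and vertical below 0.06 rad and contact force between the fingers and neck_block below 0.1 N and value of joint clamp_lever below 0.5 rad), for 0.2 s.
2. the lever is swung home and nips the block (x of neck_block in the frame of vise between 0.002 and 0.021 m and y of neck_block in the frame of vise between -0.025 and 0.025 m and angle between the y axis of neck_block and the y axis of vise, either way round below 0.12 rad and value of joint clamp_lever above 1.3 rad), for 0.2 s.
3. the mallet drives the nipped block down onto the parallels (contact force between mallet and neck_block above 1 N and z of neck_block in the frame of vise below 0.0515 m and value of joint clamp_lever above 1.25 rad).
At the end, for the whole second after the job is handed in: Block lengthwise between the jaws (7 deg), within 25 mm of their middle, underside within 1.5 mm of the parallels, level within 2 deg (0.035 rad), still, bearing on both parallels; lever home (over 1.25 rad); mallet still and upright (6 deg) on its face on the bench, touching neither vise nor block (x of neck_block in the frame of vise between 0.002 and 0.021 m and y of neck_block in the frame of vise between -0.025 and 0.025 m and angle between the y axis of neck_block and the y axis of vise, either way round below 0.12 rad and z of neck_block in the frame of vise below 0.0515 m and angle between neck_block's own z axis and vertical below 0.035 rad and contact force between neck_block and parallel_a above 0.02 N and contact force between neck_block and parallel_b above 0.02 N and value of joint clamp_lever above 1.25 rad and linear speed of neck_block below 0.01 m/s and height (world z) of mallet between -0.005 and 0.006 m and angle between mallet's own z axis and vertical below 0.1 rad and linear speed of mallet below 0.02 m/s and contact force between mallet and vise below 0.05 N and contact force between mallet and neck_block below 0.05 N).
It fails at once if the nipped block is pushed with the gripper (more than 4 N) instead of with the mallet (value of joint clamp_lever above 1.2 rad and contact force between the fingers and neck_block above 4 N).
It fails at once if a bystander is moved more than 25 mm (distance of any of offcut, glue_bottle, glue_jar, batten, marking_gauge, screwdriver, paint_pot from where it was at the start of the episode above 0.025 m).
It also fails if it takes over 72 s, if anything falls off the work surface, if the arm or the gripper's body presses on something with over 40 N, if the wrist force passes 120 N, or if a joint passes its speed limit or range.

## Working session

There is one attempt and no reset: what is moved stays moved. The work goes in short steps, Python scripts to look and compute and a tool call to move; the robot and the scene stay as the last step left them, time stands still between calls to the robot, and variables do not carry over. Pictures are saved under pics/ and viewed, at most 10 in all, crops included, and the job is handed in when it is done.

Besides the shell and the picture viewer there is one more tool, called after ">>>" as name(argument=value, ...) on one line, values as JSON. play_rows: Moves the arm, as the interface text tells. Its arguments: {"type":"object","properties":{"rows":{"type":"array"},"force":{"type":"number"}},"required":["rows"]}

```bash
mkdir -p pics
python3 - <<'E'
from rig import r
import cv2,numpy as np,pickle
s=r.sense(); print(s)
d={}
for n in("top","side","wrist"):
    f=r.grab_frame(n); d[n]=f; cv2.imwrite(f"pics/{n}0.png",f["pixels"][:,:,::-1]); print(n,f["fx"],f["fy"],f["cx"],f["cy"],np.round(f["pose"],3).tolist())
pickle.dump(d,open("f0.pkl","wb"))
print(r.tcp_to_grasp)
E
```

```text
{'clock': 0.0, 'qpos': array([-1.20137998e+00,  3.53648374e-01,  1.63414515e+00,  1.87778241e-05,
        1.15520437e+00, -2.41291566e-03]), 'qvel': array([-7.24397912e-04, -7.37853565e-04,  7.30528978e-05,  4.93654682e-05,
        2.40327865e-03, -1.01985276e-03]), 'joint_efforts': array([ 1.86070676e-03, -6.05248189e+01, -3.42070127e+01,  4.78273591e-05,
        9.35248390e-03,  7.18245985e-06]), 'eef_pos': array([ 226.89829969, -581.8393922 ,  230.55683081]), 'tcp_rot': array([-3.14018746e+00, -2.05593987e-05,  3.71821653e-01]), 'contact_force': array([-1.08276666,  0.1054358 , -0.07701871]), 'wrist_torque': array([0.00012617, 0.0294669 , 0.00475384]), 'grasp_force': 0.0, 'opening': 1.0063099753539821}
top 595.8725209843516 595.8725209843516 313.2648876766667 238.18991103840557 [[0.027, -0.994, 0.108, 443.368], [-1.0, -0.027, 0.002, -60.949], [0.001, -0.108, -0.994, 1282.388], [0.0, 0.0, 0.0, 1.0]]
side 596.3665732521082 596.3665732521082 315.73031068155996 237.9126277321373 [[-0.894, -0.205, 0.397, 85.986], [-0.447, 0.462, -0.766, 892.829], [-0.026, -0.863, -0.505, 714.504], [0.0, 0.0, 0.0, 1.0]]
wrist 421.71729501360136 421.71729501360136 313.2963923139846 236.88761972801314 [[0.363, -0.889, -0.278, 298.523], [-0.932, -0.347, -0.107, -554.518], [-0.001, 0.298, -0.955, 373.71], [0.0, 0.0, 0.0, 1.0]]
18.700000000000003
```

View pics/top0.png

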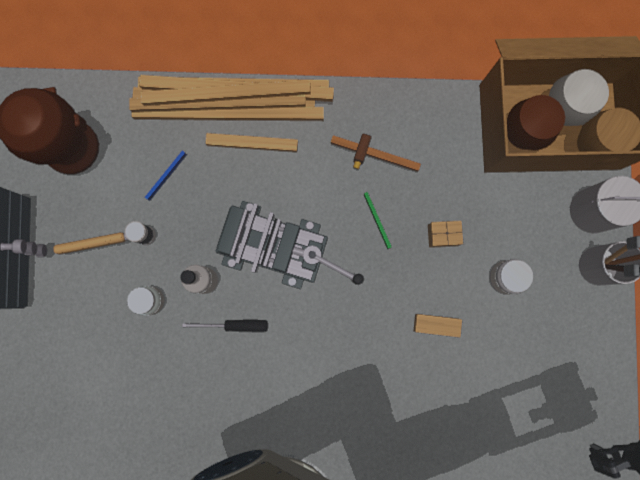

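View pics/side0.png

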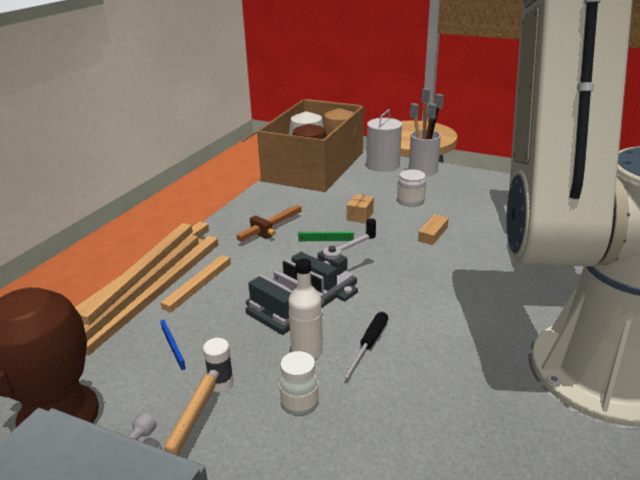

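The top view shows the block with its pencil cross at (446,233) and the flatter offcut, without a cross, at (438,326). The vise is around (272,244) with its knob at (358,279). The mallet head is at (138,232) with its handle running to (55,248), the bottle at (196,278) and the jar at (144,300). There are blue and green decoy bars at (166,175) and (377,220). I'll confirm with one enlarged crop.

```bash
cat > h.py <<'E'
import numpy as np,cv2,pickle
def proj(f,P):
    T=np.linalg.inv(f["pose"]); p=(T[:3,:3]@np.atleast_2d(P).T).T+T[:3,3]
    return np.c_[f["fx"]*p[:,0]/p[:,2]+f["cx"],f["fy"]*p[:,1]/p[:,2]+f["cy"]]
def ray(f,uv,z):
    uv=np.atleast_2d(uv).astype(float)
    d=np.c_[(uv[:,0]-f["cx"])/f["fx"],(uv[:,1]-f["cy"])/f["fy"],np.ones(len(uv))]@f["pose"][:3,:3].T
    o=f["pose"][:3,3]; return o+d*((z-o[2])/d[:,2])[:,None]
E
python3 - <<'E'
from h import *
d=pickle.load(open("f0.pkl","rb"));f=d["top"];im=f["pixels"][:,:,::-1].copy()
a=cv2.resize(im[190:345,205:365],None,fx=3.7,fy=3.7,interpolation=cv2.INTER_CUBIC)
b=cv2.resize(im[210:345,410:470],None,fx=3,fy=3,interpolation=cv2.INTER_CUBIC)
c=np.zeros((a.shape[0],a.shape[1]+b.shape[1],3),np.uint8);c[:,:a.shape[1]]=a;c[:b.shape[0],a.shape[1]:]=b
cv2.imwrite("pics/crop1.png",c);print(c.shape)
hsv=cv2.cvtColor(im,cv2.COLOR_BGR2HSV)
m=((hsv[:,:,1]>80)&(hsv[:,:,0]<25)&(hsv[:,:,2]>70)).astype(np.uint8)
for n,(x0,y0,x1,y1),z in(("block",(420,210,475,260),45),("offcut",(405,305,475,345),28),("handle",(35,215,128,265),55)):
    k=np.zeros_like(m);k[y0:y1,x0:x1]=m[y0:y1,x0:x1]
    cs,_=cv2.findContours(k,cv2.RETR_EXTERNAL,cv2.CHAIN_APPROX_NONE);q=max(cs,key=cv2.contourArea)
    w=ray(f,q[:,0],z)[:,:2].astype(np.float32);print(n,cv2.minAreaRect(w),cv2.boxPoints(cv2.minAreaRect(w)).round().tolist())
for n,uv,z in(("headtop",(137,231),84),("pivot",(312,255),76),("knob",(358.5,279),106),("bottle",(188,278),190),("jar",(143,300),85)):print(n,ray(f,uv,z).round(1))
E
```

```text
(574, 772, 3)
block ((596.3585815429688, -336.56878662109375), (51.241912841796875, 65.04463958740234), 4.368704795837402) [[568.0, -306.0], [573.0, -371.0], [624.0, -367.0], [619.0, -302.0]]
offcut ((405.22265625, -323.33544921875), (95.70082092285156, 37.658729553222656), 84.75634765625) [[382.0, -369.0], [420.0, -373.0], [428.0, -277.0], [391.0, -274.0]]
handle ((554.4085083007812, 405.9456787109375), (20.465463638305664, 146.64102172851562), 12.48482608795166) [[529.0, 475.0], [560.0, 332.0], [580.0, 337.0], [549.0, 480.0]]
headtop [[579.1 298.2  84. ]]
pivot [[540.6 -57.3  76. ]]
knob [[ 493.2 -150.3  106. ]]
bottle [[483.1 168.1 190. ]]
jar [[440.6 277.8  85. ]]
```

View pics/crop1.png

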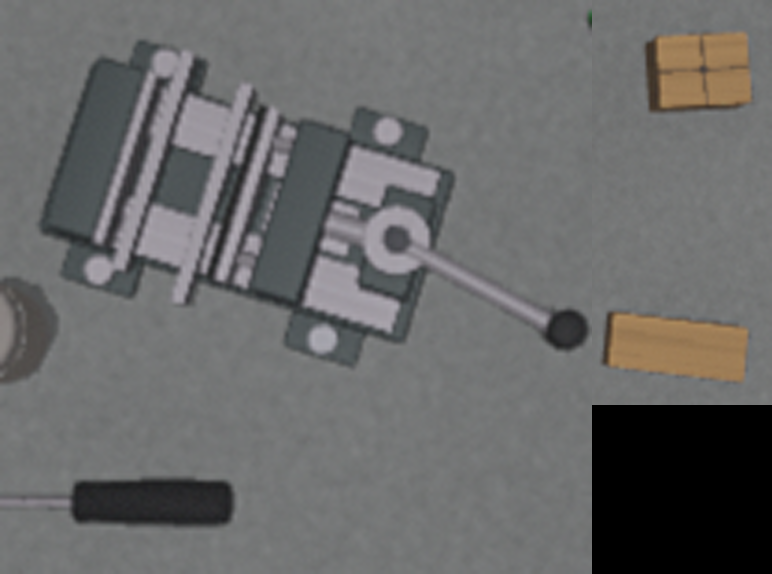

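The crop confirms both pieces. The block has the pencil cross at top right (crop (705,70)) and measures 51×65. The plain offcut below it measures 96×38. The steel parallels run (187,55)–(120,268) and (245,88)–(180,300) in the crop, with the lever pivot at (397,240) and the knob at (566,329). Next I'll refine the vise frame and cross-check it in the side view.

```bash
cat >> h.py <<'E'
def tri(fs,uvs):
    A=np.zeros((3,3));b=np.zeros(3)
    for f,uv in zip(fs,uvs):
        d=f["pose"][:3,:3]@[(uv[0]-f["cx"])/f["fx"],(uv[1]-f["cy"])/f["fy"],1];d/=np.linalg.norm(d)
        M=np.eye(3)-np.outer(d,d);A+=M;b+=M@f["pose"][:3,3]
    return np.linalg.solve(A,b)
E
python3 - <<'E'
from h import *
d=pickle.load(open("f0.pkl","rb"));f=d["top"];g=d["side"]
c=lambda x,y:(x/3.7+205-.36,y/3.7+190-.36)
L={"a":[(187,53),(120,268)],"b":[(245,86),(180,302)]}
for k,v in L.items():
    w=ray(f,[c(*p) for p in v],50)[:,:2];e=w[1]-w[0];print(k,w.round(1).tolist(),w.mean(0).round(1),np.linalg.norm(e).round(1),np.degrees(np.arctan2(e[1],e[0])).round(1))
for n,v,z in(("fixed jaw top edge",[(158,70),(100,242)],70),("moving plate",[(270,110),(222,282)],70)):
    w=ray(f,[c(*p) for p in v],z)[:,:2];e=w[1]-w[0];print(n,w.round(1).tolist(),w.mean(0).round(1),np.linalg.norm(e).round(1),np.degrees(np.arctan2(e[1],e[0])).round(1))
hs=cv2.cvtColor(g["pixels"],cv2.COLOR_RGB2HSV)
# model check
th=np.radians(72.7);o=np.array([574.8,52.5,0]);R=np.array([[np.cos(th),-np.sin(th),0],[np.sin(th),np.cos(th),0],[0,0,1]])
V=lambda *p:o+R@np.array(p)
P={"a+":V(30,65,50),"a-":V(30,-65,50),"b+":V(-8,65,50),"b-":V(-8,-65,50),"fj+":V(40,50,70),"fj-":V(40,-50,70),"ear":V(0,0,70)}
for k,p in P.items():
    t=proj(f,p)[0];print(k,p.round(),"crop",((t-[205,190]+.36)*3.7).round(),"side",proj(g,p)[0].round())
print("knob",tri([f,g],[(358,279),(371,223)]),"mallet",tri([f,g],[(136.5,231),(217,347)]),"block cross",tri([f,g],[(446,233),(360.5,202)]))
im=cv2.resize(g["pixels"][180:370,190:390,::-1],None,fx=3.1,fy=3.1,interpolation=cv2.INTER_CUBIC)
for k,p in P.items():
    u=((proj(g,p)[0]-[190,180]+.34)*3.1).astype(int);cv2.circle(im,tuple(map(int,u)),3,(0,0,255),-1)
cv2.imwrite("pics/crop2.png",im)
E
```

```text
a [[646.6, 64.6], [523.8, 97.5]] [585.2  81.1] 127.1 165.0
b [[628.6, 31.1], [505.7, 63.2]] [567.2  47.2] 127.0 165.4
fixed jaw top edge [[633.3, 78.3], [536.6, 106.5]] [584.9  92.4] 100.8 163.7
moving plate [[612.5, 15.3], [516.3, 38.5]] [564.4  26.9] 99.0 166.4
a+ [522. 100.  50.] crop [115. 272.] side [306. 301.]
a- [646.  62.  50.] crop [192.  55.] side [260. 275.]
b+ [510.  64.  50.] crop [179. 294.] side [320. 292.]
b- [634.  26.  50.] crop [255.  76.] side [274. 267.]
fj+ [539. 106.  70.] crop [102. 238.] side [296. 291.]
fj- [634.  76.  70.] crop [163.  68.] side [260. 272.]
ear [575.  52.  70.] crop [201. 176.] side [293. 273.]
knob [ 493.28923152 -150.18001167   96.18298054] mallet [579.91744347 301.958585    74.58949058] block cross [ 596.66768541 -338.0431862    37.98694306]
```

View pics/crop2.png

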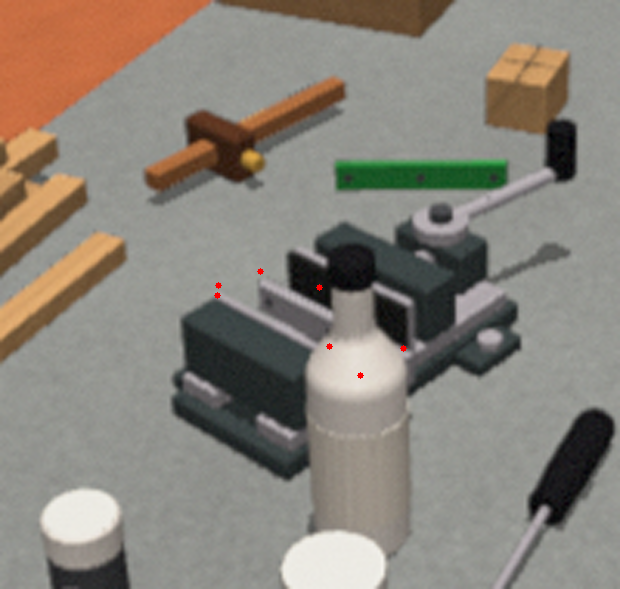

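The model points fall on the parallels and jaw within a few mm. The vise origin is about (573.4, 53.5) with yaw 73.5°, and the pivot-to-fixed-jaw distance comes to 156 mm against 155 expected. Now a small planning helper, then the first move.

```bash
cat >> h.py <<'E'
from scipy.spatial.transform import Rotation as Ro
def plan(p,yaw,n):
    "n equal rows to TCP p (mm), tool down at yaw (deg)"
    from rig import r
    s=r.sense();R0=Ro.from_euler("xyz",s["tcp_rot"]);R1=Ro.from_euler("xyz",[180,0,yaw],degrees=True)
    v=(R0.inv()*R1).as_rotvec();S=sum((R0*Ro.from_rotvec(v*k/n)).as_matrix() for k in range(n))
    dp=np.linalg.solve(S,np.array(p)-s["eef_pos"])/40
    print(n,"rows dp",dp.round(3),"|",np.linalg.norm(dp).round(2),"turn",(np.degrees(v)/6/n).round(3),"at",s["eef_pos"].round(1),np.degrees(s["tcp_rot"]).round(1),"t",round(s["clock"],2),"F",s["contact_force"].round(1),"open",round(s["opening"],2),"g",round(s["grasp_force"],1))
E
python3 -c "
from h import *
plan([596.5,-337,150],4.4,13)"
```

```text
13 rows dp [ 0.804 -0.293  0.155] | 0.87 turn [-0.001  0.     0.217] at [ 226.9 -582.   230.8] [-179.9   -0.    21.3] t 0.15 F [-0.2  0.   0.6] open 1.0 g 0.0
```

>>> play_rows(rows=[{"dp": [0.8,-0.29,0.15],"turn": [0,0,0.217],"fingers": 0},{"dp": [0.8,-0.29,0.15],"turn": [0,0,0.217],"fingers": 0},{"dp": [0.8,-0.29,0.15],"turn": [0,0,0.217],"fingers": 0},{"dp": [0.8,-0.29,0.15],"turn": [0,0,0.217],"fingers": 0},{"dp": [0.8,-0.29,0.15],"turn": [0,0,0.217],"fingers": 0}], force=60)

```text
clock: 0.57
eef_pos: [360.7, -474.8, 200.8]
tcp_rot: [-3.141, 0.0, 0.257]
contact_force: [0.7, -0.4, 0.6]
opening: 1.001
grasp_force: 0.0
```

>>> play_rows(rows=[{"dp": [0.8,-0.29,0.15],"turn": [0,0,0.217],"fingers": 0},{"dp": [0.8,-0.29,0.15],"turn": [0,0,0.217],"fingers": 0},{"dp": [0.8,-0.29,0.15],"turn": [0,0,0.217],"fingers": 0},{"dp": [0.8,-0.29,0.15],"turn": [0,0,0.217],"fingers": 0},{"dp": [0.8,-0.29,0.15],"turn": [0,0,0.217],"fingers": 0}])

```text
clock: 0.98
eef_pos: [505.1, -384.4, 170.8]
tcp_rot: [-3.141, 0.0, 0.144]
contact_force: [0.6, -0.1, -0.3]
opening: 1.0
grasp_force: 0.0
```

>>> play_rows(rows=[{"dp": [0.8,-0.29,0.15],"turn": [0,0,0.217],"fingers": 0},{"dp": [0.8,-0.29,0.15],"turn": [0,0,0.217],"fingers": 0},{"dp": [0.8,-0.29,0.15],"turn": [0,0,0.217],"fingers": 0},{"dp": [0,0,0],"turn": [0,0,0],"fingers": 0}])

```text
clock: 1.32
eef_pos: [599.4, -336.2, 151.8]
tcp_rot: [-3.14, -0.001, 0.078]
contact_force: [-0.9, -0.4, 1.0]
opening: 1.001
grasp_force: 0.0
```

Run:
```python
from h import *
plan([596.5,-337,12],4.4,4)
from rig import r
f=r.grab_frame("wrist");im=f["pixels"][:,:,::-1];hsv=cv2.cvtColor(im,cv2.COLOR_BGR2HSV)
cv2.imwrite("pics/w1.png",im)
m=((hsv[:,:,1]>80)&(hsv[:,:,0]<25)&(hsv[:,:,2]>70)).astype(np.uint8)
cs,_=cv2.findContours(m,cv2.RETR_EXTERNAL,cv2.CHAIN_APPROX_NONE)
for q in cs:
    if cv2.contourArea(q)>800: print(cv2.boundingRect(q),cv2.minAreaRect(ray(f,q[:,0],45)[:,:2].astype(np.float32)))
```

```text
4 rows dp [-0.019  0.004  0.874] | 0.87 turn [-0.003 -0.003  0.003] at [ 599.4 -336.2  151.8] [-1.799e+02 -1.000e-01  4.500e+00] t 1.32 F [-0.9 -0.4  1. ] open 1.0 g 0.0
(217, 413, 121, 48) ((448.3856506347656, -319.0999450683594), (40.73878479003906, 90.6917953491211), 11.139235496520996)
(260, 187, 105, 88) ((601.5673828125, -335.05889892578125), (56.06678771972656, 63.37726974487305), 4.502127647399902)
```

>>> play_rows(rows=[{"dp": [-0.05,0,0.87],"turn": [0,0,0],"fingers": 0},{"dp": [0,0,0.87],"turn": [0,0,0],"fingers": 0},{"dp": [0,0,0.87],"turn": [0,0,0],"fingers": 0},{"dp": [0,0,0.87],"turn": [0,0,0],"fingers": 0},{"dp": [0,0,0],"turn": [0,0,0],"fingers": 0.2}])

```text
clock: 1.78
eef_pos: [587.7, -337.7, 7.3]
tcp_rot: [-3.136, 0.009, 0.076]
contact_force: [-1.8, 1.0, -0.4]
opening: 0.884
grasp_force: 0.0
```

>>> play_rows(rows=[{"dp": [0,0,0],"turn": [0,0,0],"fingers": 0.6},{"dp": [0,0,0],"turn": [0,0,0],"fingers": 0.6},{"dp": [0,0,0],"turn": [0,0,0],"fingers": 0.6},{"dp": [0,0,0],"turn": [0,0,0],"fingers": 0.6}])

```text
clock: 2.12
eef_pos: [594.4, -340.6, 16.7]
tcp_rot: [3.139, -0.003, 0.076]
contact_force: [0.4, -0.3, -0.7]
opening: 0.735
grasp_force: 71.2
```

```bash
python3 -c "
from h import *
plan([597.5,-336,135],4.4,4)"
```

```text
4 rows dp [ 0.023 -0.026 -0.739] | 0.74 turn [ 0.005 -0.007 -0.001] at [ 594.4 -340.6   16.7] [179.9  -0.2   4.4] t 2.12 F [ 0.4 -0.3 -0.7] open 0.74 g 71.2
```

>>> play_rows(rows=[{"dp": [0,0,0],"turn": [0,0,0],"fingers": 0.6},{"dp": [0,0,-0.5],"turn": [0,0,0],"fingers": 0.6},{"dp": [0,0,-0.8],"turn": [0,0,0],"fingers": 0.6},{"dp": [0,0,-0.8],"turn": [0,0,0],"fingers": 0.6},{"dp": [0,0,-0.8],"turn": [0,0,0],"fingers": 0.6}])

```text
clock: 2.53
eef_pos: [593.0, -339.6, 132.2]
tcp_rot: [3.141, -0.0, 0.077]
contact_force: [0.4, 0.2, -1.1]
opening: 0.736
grasp_force: 71.2
```

>>> play_rows(rows=[{"dp": [0,0,-0.8],"turn": [0,0,0],"fingers": 0.6},{"dp": [0,0,0],"turn": [0,0,0],"fingers": 0.6},{"dp": [0,0,0],"turn": [0,0,0],"fingers": 0.6},{"dp": [0,0,0],"turn": [0,0,0],"fingers": 0.6}])

```text
clock: 2.87
eef_pos: [592.8, -339.4, 162.3]
tcp_rot: [3.141, -0.0, 0.077]
contact_force: [-1.1, 0.2, -2.6]
opening: 0.742
grasp_force: 71.5
```

Run:
```python
from h import *
from rig import r
f=r.grab_frame("wrist");im=f["pixels"][:,:,::-1];cv2.imwrite("pics/w2.png",im);print(f["pose"].round(2).tolist())
plan([576.2,63.1,150],73.5,12)
```

```text
[[0.08, -0.95, -0.3, 669.29], [-1.0, -0.07, -0.02, -333.67], [0.0, 0.3, -0.95, 305.37], [0.0, 0.0, 0.0, 1.0]]
12 rows dp [ 0.496 -0.741  0.024] | 0.89 turn [-0.001  0.    -0.96 ] at [ 592.4 -339.2  161.3] [-1.8e+02  1.0e-01  4.4e+00] t 2.92 F [-0.5 -1.  -1.8] open 0.74 g 71.5
```

View pics/w2.png

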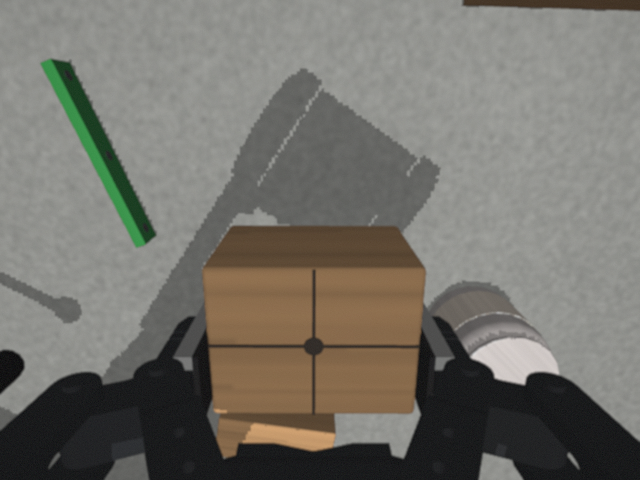

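The block is gripped square and level with its cross up at (313,346). Next I compute its offset from the TCP and plan the carry.

Run:
```python
from h import *
from rig import r
f=r.grab_frame("wrist");s=r.sense();R=Ro.from_euler("xyz",s["tcp_rot"]).as_matrix()
for z in(27,29,31):
    p=ray(f,(313.5,346),s["eef_pos"][2]+z)[0];print(z,(R.T@(p-s["eef_pos"])).round(1))
    q=ray(f,[(204,267),(424,267),(414,413),(212,413)],s["eef_pos"][2]+z);print(np.linalg.norm(q[1]-q[0]),np.linalg.norm(q[3]-q[2]),np.linalg.norm(q[1]-q[2]))
plan([576.2,63.1,150],73.5,13)
```

```text
27 [  4.5   0.3 -27. ]
65.17823112673092 67.30972281092885 52.136060895874984
29 [  5.7   0.3 -29. ]
64.0599179674463 66.15483800558786 51.24152230583929
31 [  7.    0.3 -31. ]
62.94160480816161 64.99995320024688 50.34698371580372
13 rows dp [ 0.46  -0.682  0.021] | 0.82 turn [-0.002  0.001 -0.886] at [ 592.1 -339.1  160.7] [-1.799e+02  1.000e-01  4.400e+00] t 2.97 F [-0.3  0.2 -2. ] open 0.74 g 71.5
```

>>> play_rows(rows=[{"dp": [0.45,-0.68,0.02],"turn": [0,0,-0.886],"fingers": 0.6},{"dp": [0.45,-0.68,0.02],"turn": [0,0,-0.886],"fingers": 0.6},{"dp": [0.45,-0.68,0.02],"turn": [0,0,-0.886],"fingers": 0.6},{"dp": [0.45,-0.68,0.02],"turn": [0,0,-0.886],"fingers": 0.6},{"dp": [0.45,-0.68,0.02],"turn": [0,0,-0.886],"fingers": 0.6}])

```text
clock: 3.38
eef_pos: [644.2, -184.8, 156.2]
tcp_rot: [-3.14, 0.001, 0.545]
contact_force: [0.2, -0.4, -1.1]
opening: 0.735
grasp_force: 71.4
```

>>> play_rows(rows=[{"dp": [0.45,-0.68,0.02],"turn": [0,0,-0.886],"fingers": 0.6},{"dp": [0.45,-0.68,0.02],"turn": [0,0,-0.886],"fingers": 0.6},{"dp": [0.45,-0.68,0.02],"turn": [0,0,-0.886],"fingers": 0.6},{"dp": [0.45,-0.68,0.02],"turn": [0,0,-0.886],"fingers": 0.6},{"dp": [0.45,-0.68,0.02],"turn": [0,0,-0.886],"fingers": 0.6}])

```text
clock: 3.8
eef_pos: [620.7, -24.5, 152.4]
tcp_rot: [-3.14, 0.001, 1.009]
contact_force: [0.7, 0.3, -1.7]
opening: 0.738
grasp_force: 71.4
```

>>> play_rows(rows=[{"dp": [0.45,-0.68,0.02],"turn": [0,0,-0.886],"fingers": 0.6},{"dp": [0.45,-0.68,0.02],"turn": [0,0,-0.886],"fingers": 0.6},{"dp": [0.45,-0.68,0.02],"turn": [0,0,-0.886],"fingers": 0.6},{"dp": [0,0,0],"turn": [0,0,0],"fingers": 0.6},{"dp": [0,0,0],"turn": [0,0,0],"fingers": 0.6}])

```text
clock: 4.22
eef_pos: [572.1, 60.1, 150.5]
tcp_rot: [-3.139, 0.001, 1.285]
contact_force: [0.7, -0.4, -1.1]
opening: 0.732
grasp_force: 71.5
```

Run:
```python
from h import *
from rig import r
f=r.grab_frame("wrist");cv2.imwrite("pics/w3.png",f["pixels"][:,:,::-1])
plan([574.7,57.8,85],73.5,2);plan([574.7,57.8,85],73.5,1)
```

```text
2 rows dp [-0.01   0.024  0.822] | 0.82 turn [-0.006  0.004  0.002] at [573.1  59.2 150.8] [-179.9    0.    73.5] t 4.27 F [ 0.4 -0.1 -1.1] open 0.74 g 71.5
1 rows dp [-0.021  0.049  1.644] | 1.65 turn [-0.012  0.008  0.004] at [573.1  59.2 150.8] [-179.9    0.    73.5] t 4.27 F [ 0.4 -0.1 -1.1] open 0.74 g 71.5
```

View pics/w3.png

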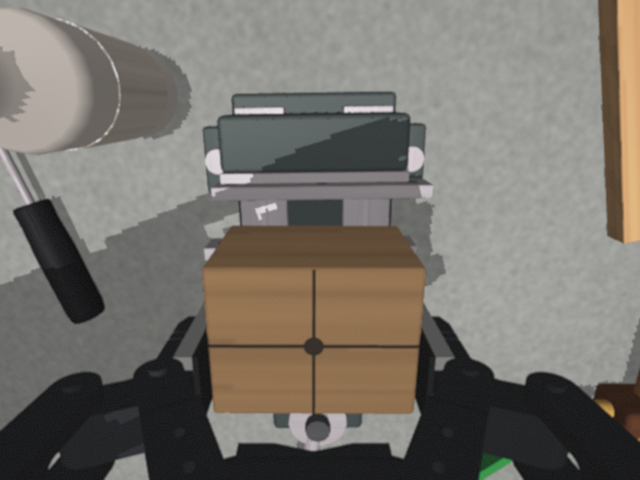

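The block is square to the vise and centred along the jaws (jaw centre u≈314, cross u=313). The fixed jaw's edge is at v≈183 and parallel_a at v≈191. I'll check the x position against these.

Run:
```python
from h import *
from rig import r
f=r.grab_frame("wrist");s=r.sense();R=Ro.from_euler("xyz",s["tcp_rot"]).as_matrix()
t=lambda p:(R.T@(p-s["eef_pos"])).round(1)
for n,uv,z,x in(("par_a mid",(322,191),50,30),("jaw face top mid",(314,184),70,40),("jaw end-",(219,178),70,0),("jaw end+",(410,172),70,0),("par end",(212,191),50,0),("par end",(433,190),50,0)): print(n,t(ray(f,uv,z)[0]),"vise x",x)
g=f["pixels"].astype(int)
print([tuple(g[v,300]) for v in range(168,200,1)])
```

```text
par_a mid [ 28.7   4.9 101. ] vise x 30
jaw face top mid [36.4  0.2 81. ] vise x 40
jaw end- [ 39.6 -50.4  81. ] vise x 0
jaw end+ [42.9 51.1 81. ] vise x 0
par end [ 28.6 -59.5 101. ] vise x 0
par end [ 29.4  69.9 100.9] vise x 0
[(np.int64(48), np.int64(53), np.int64(52)), (np.int64(44), np.int64(50), np.int64(48)), (np.int64(58), np.int64(59), np.int64(60)), (np.int64(90), np.int64(87), np.int64(89)), (np.int64(120), np.int64(116), np.int64(118)), (np.int64(134), np.int64(129), np.int64(132)), (np.int64(137), np.int64(131), np.int64(134)), (np.int64(135), np.int64(129), np.int64(133)), (np.int64(135), np.int64(131), np.int64(134)), (np.int64(134), np.int64(130), np.int64(133)), (np.int64(135), np.int64(130), np.int64(133)), (np.int64(137), np.int64(133), np.int64(135)), (np.int64(130), np.int64(125), np.int64(128)), (np.int64(113), np.int64(111), np.int64(112)), (np.int64(92), np.int64(89), np.int64(91)), (np.int64(82), np.int64(78), np.int64(82)), (np.int64(86), np.int64(83), np.int64(84)), (np.int64(105), np.int64(100), np.int64(102)), (np.int64(119), np.int64(115), np.int64(117)), (np.int64(126), np.int64(121), np.int64(123)), (np.int64(128), np.int64(123), np.int64(127)), (np.int64(131), np.int64(126), np.int64(129)), (np.int64(130), np.int64(126), np.int64(127)), (np.int64(131), np.int64(126), np.int64(128)), (np.int64(129), np.int64(124), np.int64(126)), (np.int64(128), np.int64(124), np.int64(125)), (np.int64(129), np.int64(123), np.int64(126)), (np.int64(128), np.int64(123), np.int64(125)), (np.int64(127), np.int64(122), np.int64(124)), (np.int64(119), np.int64(115), np.int64(119)), (np.int64(101), np.int64(99), np.int64(101)), (np.int64(75), np.int64(76), np.int64(77))]
```

>>> play_rows(rows=[{"dp": [0.03,0,0.5],"turn": [0,0,0],"fingers": 0.6},{"dp": [0,0,0.7],"turn": [0,0,0],"fingers": 0.6},{"dp": [0,0,0.5],"turn": [0,0,0],"fingers": 0.6},{"dp": [0,0,0.2],"turn": [0,0,0],"fingers": 0.6},{"dp": [0,0,0],"turn": [0,0,0],"fingers": 0.6}])

```text
clock: 4.73
eef_pos: [573.0, 58.9, 73.5]
tcp_rot: [-3.138, 0.002, 1.281]
contact_force: [0.9, 0.3, -0.4]
opening: 0.741
grasp_force: 71.5
```

>>> play_rows(rows=[{"dp": [0,0,0.05],"turn": [0,0,0],"fingers": 0.6},{"dp": [0,0,0],"turn": [0,0,0],"fingers": 0.6}])

```text
clock: 4.9
eef_pos: [575.1, 59.6, 74.4]
tcp_rot: [3.14, -0.0, 1.282]
contact_force: [0.1, 0.2, -0.6]
opening: 0.738
grasp_force: 71.5
```

>>> play_rows(rows=[{"dp": [0,0,0.05],"turn": [0,0,0],"fingers": 0.6},{"dp": [0,0,0],"turn": [0,0,0],"fingers": 0.6}])

```text
clock: 5.07
eef_pos: [574.7, 59.9, 72.5]
tcp_rot: [3.14, -0.001, 1.282]
contact_force: [-0.2, 0.2, -1.3]
opening: 0.738
grasp_force: 71.5
```

>>> play_rows(rows=[{"dp": [0,0,0.05],"turn": [0,0,0],"fingers": 0.6},{"dp": [0,0,0],"turn": [0,0,0],"fingers": 0.6}])

```text
clock: 5.23
eef_pos: [574.2, 60.0, 69.9]
tcp_rot: [3.141, -0.0, 1.283]
contact_force: [0.1, 0.2, -1.4]
opening: 0.739
grasp_force: 71.5
```

>>> play_rows(rows=[{"dp": [0,0,0.04],"turn": [0,0,0],"fingers": 0.6},{"dp": [0,0,0],"turn": [0,0,0],"fingers": 0.6}])

```text
clock: 5.4
eef_pos: [574.0, 60.0, 68.0]
tcp_rot: [-3.142, 0.0, 1.283]
contact_force: [0.2, -0.2, -1.4]
opening: 0.738
grasp_force: 71.5
```

>>> play_rows(rows=[{"dp": [0,0,0.04],"turn": [0,0,0],"fingers": 0.6},{"dp": [0,0,0],"turn": [0,0,0],"fingers": 0.6}])

```text
clock: 5.57
eef_pos: [573.9, 60.0, 66.2]
tcp_rot: [-3.141, 0.0, 1.283]
contact_force: [-0.4, 0.5, -1.2]
opening: 0.736
grasp_force: 71.5
```

>>> play_rows(rows=[{"dp": [0,0,0.03],"turn": [0,0,0],"fingers": 0.6},{"dp": [0,0,0],"turn": [0,0,0],"fingers": 0.6}])

```text
clock: 5.73
eef_pos: [574.0, 59.9, 65.1]
tcp_rot: [-3.141, 0.0, 1.283]
contact_force: [1.1, -0.2, -1.1]
opening: 0.735
grasp_force: 71.5
```

>>> play_rows(rows=[{"dp": [0,0,0.03],"turn": [0,0,0],"fingers": 0.6},{"dp": [0,0,0],"turn": [0,0,0],"fingers": 0.6}])

```text
clock: 5.9
eef_pos: [574.0, 59.9, 63.9]
tcp_rot: [-3.141, 0.0, 1.283]
contact_force: [0.3, -0.1, -1.5]
opening: 0.737
grasp_force: 71.5
```

>>> play_rows(rows=[{"dp": [0,0,0.03],"turn": [0,0,0],"fingers": 0.6},{"dp": [0,0,0],"turn": [0,0,0],"fingers": 0.6}])

```text
clock: 6.07
eef_pos: [574.2, 60.0, 63.0]
tcp_rot: [3.142, -0.0, 1.283]
contact_force: [0.1, 0.3, -0.1]
opening: 0.734
grasp_force: 71.6
```

>>> play_rows(rows=[{"dp": [0,0,0.03],"turn": [0,0,0],"fingers": 0.6},{"dp": [0,0,0],"turn": [0,0,0],"fingers": 0.6}])

```text
clock: 6.23
eef_pos: [574.3, 60.1, 62.9]
tcp_rot: [3.141, -0.0, 1.282]
contact_force: [-4.5, 0.4, 15.2]
opening: 0.736
grasp_force: 73.2
```

Run:
```python
from h import *
from rig import r
f=r.grab_frame("wrist");g=r.grab_frame("side")
a=f["pixels"][60:480,150:490,::-1];b=cv2.resize(g["pixels"][210:350,230:370,::-1],None,fx=3,fy=3,interpolation=cv2.INTER_CUBIC)
cv2.imwrite("pics/w4.png",np.hstack([a,b]))
plan([574,60,61],73.5,1)
```

```text
1 rows dp [-0.004 -0.006  0.049] | 0.05 turn [ 0.002 -0.003 -0.004] at [574.3  60.1  62.9] [180.   -0.   73.5] t 6.33 F [-4.1  0.1 14.7] open 0.74 g 73.3
```

View pics/w4.png

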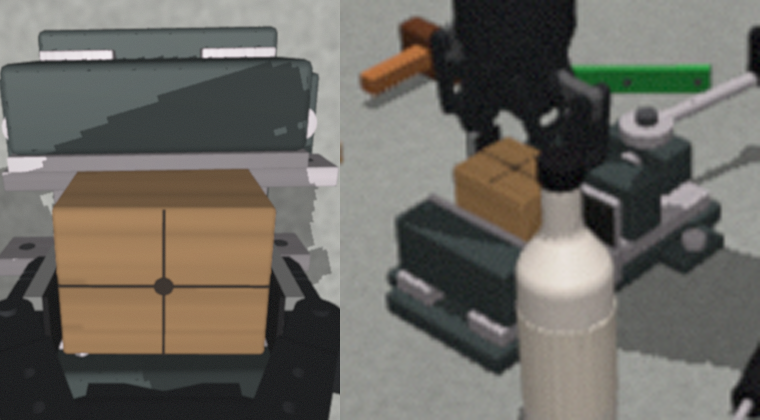

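The block is bearing (15 N) between the jaws, with parallel_a visible just in front of it and the jaw clear. I'll release and retreat upward.

>>> play_rows(rows=[{"dp": [0,0,-0.02],"turn": [0,0,0],"fingers": 0.3},{"dp": [0,0,0],"turn": [0,0,0],"fingers": 0},{"dp": [0,0,0],"turn": [0,0,0],"fingers": 0},{"dp": [0,0,0],"turn": [0,0,0],"fingers": 0},{"dp": [0,0,-0.3],"turn": [0,0,0],"fingers": 0}])

```text
clock: 6.75
eef_pos: [572.5, 59.8, 72.8]
tcp_rot: [-3.138, 0.001, 1.283]
contact_force: [-0.3, 0.3, -0.9]
opening: 1.002
grasp_force: 0.0
```

>>> play_rows(rows=[{"dp": [0,0,-0.8],"turn": [0,0,0],"fingers": 0},{"dp": [0,0,-0.9],"turn": [0,0,0],"fingers": 0},{"dp": [0,0,-0.7],"turn": [0,0,0],"fingers": 0},{"dp": [0,0,0],"turn": [0,0,0],"fingers": 0},{"dp": [0,0,0],"turn": [0,0,0],"fingers": 0}])

```text
clock: 7.17
eef_pos: [575.4, 60.1, 173.0]
tcp_rot: [3.138, -0.002, 1.283]
contact_force: [0.2, 0.1, -0.6]
opening: 1.0
grasp_force: 0.0
```

Run:
```python
from h import *
from rig import r
f=r.grab_frame("top");g=r.grab_frame("side");w=r.grab_frame("wrist")
a=w["pixels"][100:480,150:490,::-1];b=cv2.resize(g["pixels"][210:350,230:370,::-1],None,fx=2.71,fy=2.71,interpolation=cv2.INTER_CUBIC)
cv2.imwrite("pics/w5.png",np.hstack([a,b[:380,:380]]))
hsv=cv2.cvtColor(f["pixels"],cv2.COLOR_RGB2HSV)
th=np.radians(73.5);o=np.array([573.4,53.5]);piv=o-115*np.array([np.cos(th),np.sin(th)])
k=piv+105*np.array([np.cos(th+np.radians(170)),np.sin(th+np.radians(170))]);print("knob model",k,"meas 493.2 -150.3")
plan([493.2,-150.3,150],63.5,8)
```

```text
Traceback (most recent call last):
ValueError: all the input array dimensions except for the concatenation axis must match exactly, but along dimension 0, the array at index 0 has size 380 and the array at index 1 has size 379
```

Run:
```python
from h import *
from rig import r
w=r.grab_frame("wrist")
cv2.imwrite("pics/w5.png",w["pixels"][:,:,::-1])
hsv=cv2.cvtColor(w["pixels"],cv2.COLOR_RGB2HSV)
m=((hsv[:,:,1]>80)&(hsv[:,:,0]<25)&(hsv[:,:,2]>110)).astype(np.uint8)
cs,_=cv2.findContours(m,cv2.RETR_EXTERNAL,cv2.CHAIN_APPROX_NONE)
th=np.radians(73.5);o=np.array([573.4,53.5]);Rv=np.array([[np.cos(th),np.sin(th)],[-np.sin(th),np.cos(th)]])
for q in cs:
    if cv2.contourArea(q)>1500: print(cv2.boundingRect(q),cv2.minAreaRect(((ray(w,q[:,0],95)[:,:2]-o)@Rv.T).astype(np.float32)))
piv=o-115*np.array([np.cos(th),np.sin(th)])
k=piv+105*np.array([np.cos(th+np.radians(170)),np.sin(th+np.radians(170))]);print("knob model",k,"meas 493.2 -150.3",piv)
plan([493,-150.5,150],63.5,7)
```

```text
(316, 238, 58, 41) ((2.0361156463623047, -15.760629653930664), (23.382923126220703, 31.272462844848633), 0.04545740783214569)
(258, 238, 57, 41) ((2.0122861862182617, 16.464643478393555), (23.39297103881836, 30.980146408081055), 0.03259800747036934)
(316, 191, 60, 46) ((27.177200317382812, -15.730110168457031), (24.634599685668945, 31.3359432220459), 0.03197387978434563)
(256, 191, 59, 46) ((27.16068458557129, 16.378063201904297), (24.639829635620117, 30.78527069091797), 0.018409762531518936)
(592, 0, 46, 235) ((74.21505737304688, -149.3577880859375), (116.1737060546875, 18.685762405395508), 13.938425064086914)
knob model [ 493.88746498 -150.73237748] meas 493.2 -150.3 [540.73823536 -56.76426951]
7 rows dp [-0.805 -0.001  0.069] | 0.81 turn [-0.003  0.001  0.238] at [573.1  59.8 169.3] [-179.9    0.    73.5] t 7.37 F [-0.8 -0.8 -0.8] open 1.0 g 0.0
```

The block is placed: yaw error ≈0, y≈0.3 mm, x≈11–14 mm, and its visible size of 49×63 at z=95 is consistent. Now the lever knob.

>>> play_rows(rows=[{"dp": [-0.8,0,0.07],"turn": [0,0,0.238],"fingers": 0},{"dp": [-0.8,0,0.07],"turn": [0,0,0.238],"fingers": 0},{"dp": [-0.8,0,0.07],"turn": [0,0,0.238],"fingers": 0},{"dp": [-0.8,0,0.07],"turn": [0,0,0.238],"fingers": 0},{"dp": [-0.8,0,0.07],"turn": [0,0,0.238],"fingers": 0}])

```text
clock: 7.78
eef_pos: [519.7, -92.0, 155.1]
tcp_rot: [-3.139, 0.001, 1.157]
contact_force: [0.8, -0.9, 0.3]
opening: 0.999
grasp_force: 0.0
```

>>> play_rows(rows=[{"dp": [-0.8,0,0.07],"turn": [0,0,0.238],"fingers": 0},{"dp": [-0.8,0,0.07],"turn": [0,0,0.238],"fingers": 0},{"dp": [0,0,0],"turn": [0,0,0],"fingers": 0},{"dp": [0,0,0],"turn": [0,0,0],"fingers": 0},{"dp": [0,0,0],"turn": [0,0,0],"fingers": 0}])

```text
clock: 8.2
eef_pos: [494.4, -149.0, 150.2]
tcp_rot: [-3.14, -0.0, 1.107]
contact_force: [0.3, 0.5, 0.9]
opening: 0.999
grasp_force: 0.0
```

Run:
```python
from h import *
from rig import r
w=r.grab_frame("wrist");s=r.sense()
hsv=cv2.cvtColor(w["pixels"],cv2.COLOR_RGB2HSV)
u=proj(w,[493.3,-150.5,106])[0];print(u)
x,y=map(int,u);m=(hsv[:,:,2]<45).astype(np.uint8);k=np.zeros_like(m);k[y-45:y+45,x-45:x+45]=m[y-45:y+45,x-45:x+45]
cs,_=cv2.findContours(k,cv2.RETR_EXTERNAL,cv2.CHAIN_APPROX_NONE)
for q in cs:
    if cv2.contourArea(q)>100: print(cv2.boundingRect(q),cv2.minEnclosingCircle(ray(w,q[:,0],106)[:,:2].astype(np.float32)))
cv2.imwrite("pics/w6.png",w["pixels"][:,:,::-1])
plan([493.3,-150.5,82],63.5,2)
```

```text
[311.39563019 276.31982337]
(290, 232, 42, 57) ((496.5428161621094, -142.64085388183594), 14.597966194152832)
2 rows dp [-0.03  -0.005  0.855] | 0.86 turn [-0.004 -0.001  0.001] at [ 494.7 -148.6  150.4] [-179.9   -0.    63.5] t 8.25 F [ 0.2  0.8 -0.5] open 1.0 g 0.0
```

>>> play_rows(rows=[{"dp": [0,0,0.85],"turn": [0,0,0],"fingers": 0},{"dp": [0,0,0.85],"turn": [0,0,0],"fingers": 0.3},{"dp": [0,0,0],"turn": [0,0,0],"fingers": 0.6},{"dp": [0,0,0],"turn": [0,0,0],"fingers": 0.95},{"dp": [0,0,0],"turn": [0,0,0],"fingers": 0.95}], force=30)

```text
clock: 8.67
eef_pos: [495.5, -148.7, 83.9]
tcp_rot: [3.141, -0.0, 1.109]
contact_force: [0.3, -1.1, -0.1]
opening: 0.457
grasp_force: 0.0
```

>>> play_rows(rows=[{"dp": [0,0,0],"turn": [0,0,0],"fingers": 0.95},{"dp": [0,0,0],"turn": [0,0,0],"fingers": 0.95},{"dp": [0,0,0],"turn": [0,0,0],"fingers": 0.95}])

```text
clock: 8.92
eef_pos: [495.5, -149.1, 84.6]
tcp_rot: [3.14, -0.001, 1.108]
contact_force: [-2.0, 2.9, 6.6]
opening: 0.24
grasp_force: 29.9
```

Run:
```python
from h import *
from rig import r
plan([494.5,-149,82],63.5,2)
s=r.sense();R0=Ro.from_euler("xyz",s["tcp_rot"]).as_matrix()
piv=np.array([540.7,-57,0]);e=s["eef_pos"]-piv;e[2]=0;print("radius",np.linalg.norm(e),np.degrees(np.arctan2(e[1],e[0])))
d=.1;c,q=np.cos(-d),np.sin(-d);n=np.array([[c,-q,0],[q,c,0],[0,0,1]])@e-e
print("dp per 0.1 rad",(R0.T@n/40).round(4))
```

```text
2 rows dp [-0.005 -0.012  0.033] | 0.04 turn [ 0.009 -0.004 -0.001] at [ 495.5 -149.1   84.6] [179.9  -0.   63.5] t 8.92 F [-2.   2.9  6.6] open 0.24 g 29.9
radius 102.55324743206562 -116.14190565563199
dp per 0.1 rad [ 0.0112 -0.256  -0.0005]
```

>>> play_rows(rows=[{"dp": [0.006,-0.13,0],"turn": [0,0,0.477],"fingers": 0.95},{"dp": [0.006,-0.13,0],"turn": [0,0,0.477],"fingers": 0.95},{"dp": [0.012,-0.26,0],"turn": [0,0,0.955],"fingers": 0.95},{"dp": [0.012,-0.26,0],"turn": [0,0,0.955],"fingers": 0.95}])

```text
clock: 9.25
eef_pos: [470.5, -132.2, 84.7]
tcp_rot: [3.137, -0.001, 0.805]
contact_force: [0.0, -3.3, 6.4]
opening: 0.244
grasp_force: 30.1
```

```bash
cat > lev.py <<'E'
from h import *
from rig import r
s=r.sense();e=s["eef_pos"]-[540.7,-57,0];ph=np.degrees(np.arctan2(e[1],e[0]))
print("r",np.hypot(*e[:2]).round(1),"lever",np.radians((-116.5-ph+180)%360-180).round(3),"tool yaw",np.degrees(s["tcp_rot"]).round(1),"F",s["contact_force"].round(1),s["eef_pos"].round(1),s["opening"],s["clock"])
E
python3 lev.py
```

```text
r 102.9 lever 0.288 tool yaw [179.8  -0.   46.1] F [ 0.  -3.3  6.4] [ 470.5 -132.2   84.7] 0.24357584538591912 9.25
```

>>> play_rows(rows=[{"dp": [0.012,-0.26,0],"turn": [0,0,0.955],"fingers": 0.95},{"dp": [0.012,-0.26,0],"turn": [0,0,0.955],"fingers": 0.95},{"dp": [0.012,-0.26,0],"turn": [0,0,0.955],"fingers": 0.95},{"dp": [0.012,-0.26,0],"turn": [0,0,0.955],"fingers": 0.95},{"dp": [0.012,-0.26,0],"turn": [0,0,0.955],"fingers": 0.95}])

```text
clock: 9.67
eef_pos: [441.4, -88.2, 84.6]
tcp_rot: [3.14, 0.0, 0.304]
contact_force: [-6.9, -6.7, 13.1]
opening: 0.242
grasp_force: 30.8
```

```bash
python3 lev.py
```

```text
r 104.1 lever 0.804 tool yaw [179.9   0.   17.4] F [-6.9 -6.7 13.1] [441.4 -88.2  84.6] 0.24198486919625162 9.6667
```

>>> play_rows(rows=[{"dp": [0,-0.26,-0.02],"turn": [0,0,0.955],"fingers": 0.95},{"dp": [0.006,-0.26,-0.02],"turn": [0,0,0.955],"fingers": 0.95},{"dp": [0.012,-0.26,0],"turn": [0,0,0.955],"fingers": 0.95},{"dp": [0.012,-0.26,0],"turn": [0,0,0.955],"fingers": 0.95}])

```text
clock: 10.0
eef_pos: [435.8, -46.6, 84.9]
tcp_rot: [3.141, 0.0, -0.096]
contact_force: [-0.6, -3.2, -6.8]
opening: 0.242
grasp_force: 31.5
```

```bash
python3 lev.py
```

```text
r 105.4 lever 1.207 tool yaw [179.9   0.   -5.5] F [-0.6 -3.2 -6.8] [435.8 -46.6  84.9] 0.24195790932771993 10.0
```

>>> play_rows(rows=[{"dp": [0.012,-0.26,0],"turn": [0,0,0.955],"fingers": 0.95},{"dp": [0.01,-0.2,0],"turn": [0,0,0.74],"fingers": 0.95},{"dp": [0,-0.05,0],"turn": [0,0,0.15],"fingers": 0.95},{"dp": [0,0,0],"turn": [0,0,0],"fingers": 0.95},{"dp": [0,0,0],"turn": [0,0,0],"fingers": 0.95}])

```text
clock: 10.42
eef_pos: [439.3, -26.1, 84.8]
tcp_rot: [-3.141, 0.002, -0.283]
contact_force: [-5.2, 4.8, -2.0]
opening: 0.244
grasp_force: 32.1
```

```bash
python3 lev.py
```

```text
r 106.0 lever 1.404 tool yaw [-1.80e+02  1.00e-01 -1.62e+01] F [-5.2  4.8 -2. ] [439.3 -26.1  84.8] 0.24441651459275 10.4167
```

>>> play_rows(rows=[{"dp": [0,-0.06,0],"turn": [0,0,0.1],"fingers": 0.95},{"dp": [0,0,0],"turn": [0,0,0],"fingers": 0.95},{"dp": [0,0,0],"turn": [0,0,0],"fingers": 0.95}])

```text
clock: 10.67
eef_pos: [439.6, -25.0, 84.8]
tcp_rot: [3.14, 0.002, -0.293]
contact_force: [-6.9, -5.3, -0.2]
opening: 0.242
grasp_force: 32.2
```

```bash
python3 lev.py
```

```text
r 106.1 lever 1.415 tool yaw [ 1.799e+02  1.000e-01 -1.680e+01] F [-6.9 -5.3 -0.2] [439.6 -25.   84.8] 0.24165341954727745 10.6667
```

The lever is at its stop. Releasing, lifting, and looking.

>>> play_rows(rows=[{"dp": [0,0,0],"turn": [0,0,0],"fingers": 0.6},{"dp": [0,0,0],"turn": [0,0,0],"fingers": 0.3},{"dp": [0,0,0],"turn": [0,0,0],"fingers": 0},{"dp": [0,0,0],"turn": [0,0,0],"fingers": 0},{"dp": [0,0,-0.4],"turn": [0,0,0],"fingers": 0}])

```text
clock: 11.08
eef_pos: [439.9, -24.2, 99.2]
tcp_rot: [3.141, 0.003, -0.295]
contact_force: [-1.1, 0.0, -0.7]
opening: 0.933
grasp_force: 0.0
```

>>> play_rows(rows=[{"dp": [0,0,-0.9],"turn": [0,0,0],"fingers": 0},{"dp": [0,0,-0.9],"turn": [0,0,0],"fingers": 0},{"dp": [0,0,-0.9],"turn": [0,0,0],"fingers": 0},{"dp": [0,0,-0.9],"turn": [0,0,0],"fingers": 0},{"dp": [0,0,0],"turn": [0,0,0],"fingers": 0}])

```text
clock: 11.5
eef_pos: [444.9, -24.5, 251.4]
tcp_rot: [-3.139, -0.011, -0.295]
contact_force: [1.3, -0.5, 0.7]
opening: 1.001
grasp_force: 0.0
```

Run:
```python
from h import *
from rig import r
f=r.grab_frame("top");g=r.grab_frame("side")
pickle.dump({"top":f,"side":g},open("f1.pkl","wb"))
a=cv2.resize(f["pixels"][190:310,200:330,::-1],None,fx=3,fy=3,interpolation=cv2.INTER_CUBIC)
b=cv2.resize(g["pixels"][220:340,235:365,::-1],None,fx=3,fy=3,interpolation=cv2.INTER_CUBIC)
cv2.imwrite("pics/t2.png",np.hstack([a,b]))
plan([578,300,250],102.2,12)
```

```text
12 rows dp [ 0.767 -0.436 -0.006] | 0.88 turn [ 0.003 -0.003 -1.654] at [442.2 -24.3 246.3] [-179.9   -0.2  -16.9] t 11.6 F [-0.7  0.4 -1.2] open 1.0 g 0.0
```

View pics/t2.png

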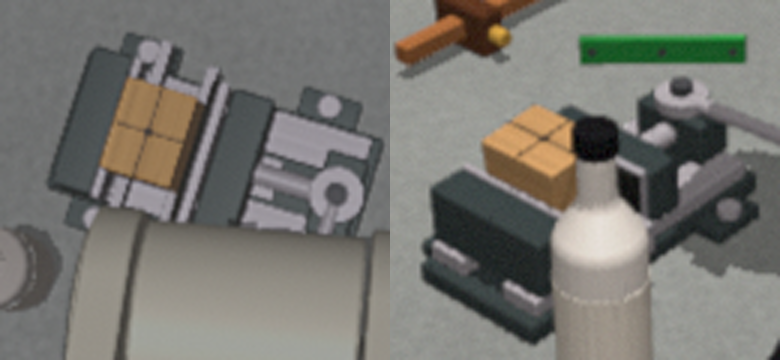

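The block is nipped between the jaws with the lever pointing to the vise's +y (crop pivot (335,192), cross at (150,132)). Next, the mallet.

Run:
```python
from h import *
f=pickle.load(open("f1.pkl","rb"))["top"]
print(ray(f,(200+150/3-.33,190+132/3-.33),98))
im=f["pixels"];hsv=cv2.cvtColor(im,cv2.COLOR_RGB2HSV)
m=((hsv[:,:,1]>80)&(hsv[:,:,0]<25)&(hsv[:,:,2]>70)).astype(np.uint8);k=np.zeros_like(m);k[200:265,228:280]=m[200:265,228:280]
k=cv2.morphologyEx(k,cv2.MORPH_CLOSE,np.ones((5,5)))
cs,_=cv2.findContours(k,cv2.RETR_EXTERNAL,cv2.CHAIN_APPROX_NONE);q=max(cs,key=cv2.contourArea);print(cv2.minAreaRect(ray(f,q[:,0],98)[:,:2].astype(np.float32)))
# mallet head top: white disc
w=((hsv[:,:,1]<40)&(hsv[:,:,2]>150)).astype(np.uint8);k=np.zeros_like(w);k[210:255,115:160]=w[210:255,115:160]
cs,_=cv2.findContours(k,cv2.RETR_EXTERNAL,cv2.CHAIN_APPROX_NONE);q=max(cs,key=cv2.contourArea);print(cv2.boundingRect(q),cv2.minAreaRect(ray(f,q[:,0],84)[:,:2].astype(np.float32)))
plan([578,300.5,240],102.2,20)
```

```text
[[578.23228832  68.46822056  98.        ]]
((577.8439331054688, 67.36689758300781), (55.090694427490234, 65.37779998779297), 75.03913879394531)
(125, 222, 19, 19) ((578.9638671875, 304.22503662109375), (36.71442413330078, 36.62398147583008), 1.5514428615570068)
20 rows dp [ 0.47  -0.246  0.009] | 0.53 turn [ 0.002 -0.002 -0.993] at [442.2 -24.3 246.3] [-179.9   -0.2  -16.9] t 11.6 F [-0.7  0.4 -1.2] open 1.0 g 0.0
```

>>> play_rows(rows=[{"dp": [0.47,-0.246,0],"turn": [0,0,-0.995],"fingers": 0},{"dp": [0.47,-0.246,0],"turn": [0,0,-0.995],"fingers": 0},{"dp": [0.47,-0.246,0],"turn": [0,0,-0.995],"fingers": 0},{"dp": [0.47,-0.246,0],"turn": [0,0,-0.995],"fingers": 0},{"dp": [0.47,-0.246,0],"turn": [0,0,-0.995],"fingers": 0}])

```text
clock: 12.02
eef_pos: [538.1, 16.3, 242.7]
tcp_rot: [-3.141, 0.002, 0.23]
contact_force: [-0.1, -0.2, -0.3]
opening: 1.0
grasp_force: 0.0
```

>>> play_rows(rows=[{"dp": [0.47,-0.246,0],"turn": [0,0,-0.995],"fingers": 0},{"dp": [0.47,-0.246,0],"turn": [0,0,-0.995],"fingers": 0},{"dp": [0.47,-0.246,0],"turn": [0,0,-0.995],"fingers": 0},{"dp": [0.47,-0.246,0],"turn": [0,0,-0.995],"fingers": 0},{"dp": [0.47,-0.246,0],"turn": [0,0,-0.995],"fingers": 0}])

```text
clock: 12.43
eef_pos: [601.8, 100.0, 242.4]
tcp_rot: [-3.14, 0.002, 0.751]
contact_force: [0.2, 0.0, -0.1]
opening: 0.999
grasp_force: 0.0
```

>>> play_rows(rows=[{"dp": [0.47,-0.246,0],"turn": [0,0,-0.995],"fingers": 0},{"dp": [0.47,-0.246,0],"turn": [0,0,-0.995],"fingers": 0},{"dp": [0.47,-0.246,0],"turn": [0,0,-0.995],"fingers": 0},{"dp": [0.47,-0.246,0],"turn": [0,0,-0.995],"fingers": 0},{"dp": [0.47,-0.246,0],"turn": [0,0,-0.995],"fingers": 0}])

```text
clock: 12.85
eef_pos: [615.3, 204.1, 242.2]
tcp_rot: [-3.139, 0.002, 1.273]
contact_force: [0.3, -0.5, 0.1]
opening: 1.003
grasp_force: 0.0
```

>>> play_rows(rows=[{"dp": [0.47,-0.246,0],"turn": [0,0,-0.995],"fingers": 0},{"dp": [0.47,-0.246,0],"turn": [0,0,-0.995],"fingers": 0},{"dp": [0.47,-0.246,0],"turn": [0,0,-0.995],"fingers": 0},{"dp": [0.47,-0.246,0],"turn": [0,0,-0.995],"fingers": 0},{"dp": [0.47,-0.246,0],"turn": [0,0,-0.995],"fingers": 0}])

```text
clock: 13.27
eef_pos: [575.2, 301.3, 242.2]
tcp_rot: [-3.139, 0.001, 1.794]
contact_force: [-0.1, -0.5, -0.3]
opening: 1.004
grasp_force: 0.0
```

```bash
python3 -c "
from h import *
plan([578.5,302,130],102.2,3)"
```

```text
3 rows dp [0.    0.03  0.935] | 0.94 turn [-0.009  0.002  0.032] at [575.2 301.3 242.2] [-179.8    0.   102.8] t 13.27 F [-0.1 -0.5 -0.3] open 1.0 g 0.0
```

>>> play_rows(rows=[{"dp": [0,0.03,0.93],"turn": [0,0,0.03],"fingers": 0},{"dp": [0,0.03,0.93],"turn": [0,0,0.03],"fingers": 0},{"dp": [0,0.03,0.93],"turn": [0,0,0.03],"fingers": 0},{"dp": [0,0,0],"turn": [0,0,0],"fingers": 0},{"dp": [0,0,0],"turn": [0,0,0],"fingers": 0}])

```text
clock: 13.68
eef_pos: [577.7, 300.3, 130.1]
tcp_rot: [-3.135, 0.002, 1.779]
contact_force: [0.2, 1.1, 1.0]
opening: 0.999
grasp_force: 0.0
```

Run:
```python
from h import *
from rig import r
f=r.grab_frame("wrist");s=r.sense();R=Ro.from_euler("xyz",s["tcp_rot"]).as_matrix();t=lambda p:(R.T@(p-s["eef_pos"])).round(1)
cv2.imwrite("pics/w7.png",f["pixels"][:,:,::-1])
hsv=cv2.cvtColor(f["pixels"],cv2.COLOR_RGB2HSV)
u=proj(f,[578.5,302,84])[0];print(u)
k=((hsv[:,:,1]<50)&(hsv[:,:,2]>145)).astype(np.uint8)
cs,_=cv2.findContours(k,cv2.RETR_EXTERNAL,cv2.CHAIN_APPROX_NONE)
for q in cs:
    if cv2.contourArea(q)>800:
        c,rad=cv2.minEnclosingCircle(ray(f,q[:,0],84)[:,:2].astype(np.float32));print(cv2.boundingRect(q),c,rad,t(np.array([*c,84])))
m=((hsv[:,:,1]>80)&(hsv[:,:,0]<25)&(hsv[:,:,2]>70)).astype(np.uint8)
cs,_=cv2.findContours(m,cv2.RETR_EXTERNAL,cv2.CHAIN_APPROX_NONE)
for q in cs:
    if cv2.contourArea(q)>1500: print("wood",cv2.boundingRect(q),cv2.minAreaRect(ray(f,q[:,0],55)[:,:2].astype(np.float32)))
plan([578.5,302,45],102.2,3)
```

```text
[314.77198341 267.32789764]
(277, 217, 81, 78) (578.479248046875, 307.58660888671875) 19.681785583496094 [ 6.5  0.5 48.6]
(0, 183, 76, 106) (438.89605712890625, 287.3844299316406) 26.243892669677734 [  15.6 -140.3   48.9]
wood (295, 0, 41, 178) ((562.2344970703125, 380.0826721191406), (18.780773162841797, 81.89398193359375), 12.565576553344727)
3 rows dp [ 0.009 -0.005  0.73 ] | 0.73 turn [-0.006  0.001 -0.015] at [579.5 301.1 132.6] [-179.9    0.   101.9] t 13.73 F [ 0.4 -0.6  0.4] open 1.0 g 0.0
```

>>> play_rows(rows=[{"dp": [0.07,0,0.77],"turn": [0,0,0],"fingers": 0},{"dp": [0,0,0.77],"turn": [0,0,0],"fingers": 0},{"dp": [0,0,0.77],"turn": [0,0,0],"fingers": 0},{"dp": [0,0,0],"turn": [0,0,0],"fingers": 0.3},{"dp": [0,0,0],"turn": [0,0,0],"fingers": 0.6}], force=100)

```text
clock: 14.15
eef_pos: [579.5, 304.1, 41.6]
tcp_rot: [-3.141, 0.0, 1.779]
contact_force: [-0.5, 1.4, 0.8]
opening: 0.749
grasp_force: 0.0
```

>>> play_rows(rows=[{"dp": [0,0,0],"turn": [0,0,0],"fingers": 0.9},{"dp": [0,0,0],"turn": [0,0,0],"fingers": 0.9},{"dp": [0,0,0],"turn": [0,0,0],"fingers": 0.9},{"dp": [0,0,0],"turn": [0,0,0],"fingers": 0.9},{"dp": [0,0,0],"turn": [0,0,0],"fingers": 0.9}])

```text
clock: 14.57
eef_pos: [580.8, 304.8, 43.8]
tcp_rot: [3.138, -0.001, 1.779]
contact_force: [-2.1, -1.0, 5.6]
opening: 0.474
grasp_force: 99.0
```

```bash
python3 -c "
from h import *
plan([578.5,302,160],102.2,4)"
```

```text
4 rows dp [-0.014 -0.016 -0.726] | 0.73 turn [ 0.01  -0.003 -0.012] at [580.8 304.8  43.8] [ 1.798e+02 -1.000e-01  1.019e+02] t 14.57 F [-2.1 -1.   5.6] open 0.47 g 99.0
```

>>> play_rows(rows=[{"dp": [0,0,-0.3],"turn": [0,0,0],"fingers": 0.9},{"dp": [0,0,-0.7],"turn": [0,0,0],"fingers": 0.9},{"dp": [0,0,-0.9],"turn": [0,0,0],"fingers": 0.9},{"dp": [0,0,-0.9],"turn": [0,0,0],"fingers": 0.9},{"dp": [0,0,-0.4],"turn": [0,0,0],"fingers": 0.9}])

```text
clock: 14.98
eef_pos: [581.2, 305.1, 175.5]
tcp_rot: [3.134, -0.002, 1.779]
contact_force: [1.0, 0.7, -4.4]
opening: 0.473
grasp_force: 101.2
```

```bash
python3 -c "
from h import *
plan([578.5,66,165],102.2,8)"
```

```text
8 rows dp [-0.729 -0.164  0.031] | 0.75 turn [ 0.009 -0.002 -0.006] at [581.2 305.1 175.5] [ 1.796e+02 -1.000e-01  1.019e+02] t 14.98 F [ 1.   0.7 -4.4] open 0.47 g 101.2
```

>>> play_rows(rows=[{"dp": [-0.5,-0.1,0],"turn": [0,0,0],"fingers": 0.9},{"dp": [-0.8,-0.18,0],"turn": [0,0,0],"fingers": 0.9},{"dp": [-0.8,-0.18,0],"turn": [0,0,0],"fingers": 0.9},{"dp": [-0.8,-0.18,0],"turn": [0,0,0],"fingers": 0.9},{"dp": [-0.8,-0.18,0],"turn": [0,0,0],"fingers": 0.9}])

```text
clock: 15.4
eef_pos: [577.5, 151.2, 170.4]
tcp_rot: [3.14, 0.0, 1.78]
contact_force: [0.5, -0.9, -5.5]
opening: 0.473
grasp_force: 101.2
```

>>> play_rows(rows=[{"dp": [-0.8,-0.18,0.1],"turn": [0,0,0],"fingers": 0.9},{"dp": [-0.8,-0.18,0.1],"turn": [0,0,0],"fingers": 0.9},{"dp": [-0.5,-0.12,0],"turn": [0,0,0],"fingers": 0.9},{"dp": [0,0,0],"turn": [0,0,0],"fingers": 0.9},{"dp": [0,0,0],"turn": [0,0,0],"fingers": 0.9}])

```text
clock: 15.82
eef_pos: [576.5, 65.2, 162.1]
tcp_rot: [3.14, 0.0, 1.777]
contact_force: [-0.5, 1.2, -4.9]
opening: 0.468
grasp_force: 101.2
```

Run:
```python
from h import *
from rig import r
f=r.grab_frame("top");g=r.grab_frame("side");w=r.grab_frame("wrist")
a=cv2.resize(f["pixels"][190:310,200:330,::-1],None,fx=3,fy=3,interpolation=cv2.INTER_CUBIC)
b=cv2.resize(g["pixels"][180:300,235:365,::-1],None,fx=3,fy=3,interpolation=cv2.INTER_CUBIC)
cv2.imwrite("pics/t3.png",np.hstack([a,b]));cv2.imwrite("pics/w8.png",w["pixels"][:,:,::-1])
plan([578.5,66,146],101.9,1)
```

```text
1 rows dp [-0.037  0.042  0.386] | 0.39 turn [ 0.013 -0.001  0.009] at [576.5  67.1 161.5] [179.9  -0.  102. ] t 15.97 F [ 0.4  0.4 -5. ] open 0.47 g 101.2
```

View pics/t3.png

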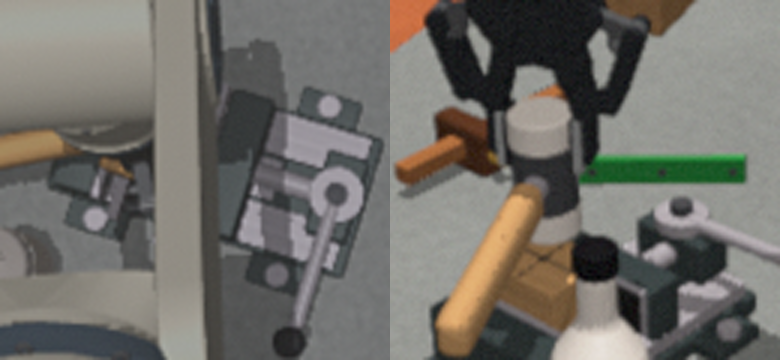

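The mallet hangs upright over the block (side crop, head at (540,170)), and the lever is home. Lowering it.

>>> play_rows(rows=[{"dp": [-0.02,0.04,0.2],"turn": [0,0,0],"fingers": 0.9},{"dp": [0,0,0.2],"turn": [0,0,0],"fingers": 0.9},{"dp": [0,0,0],"turn": [0,0,0],"fingers": 0.9}], force=120)

```text
clock: 16.22
eef_pos: [577.4, 66.4, 142.7]
tcp_rot: [-3.14, -0.0, 1.78]
contact_force: [-0.1, 0.1, -4.7]
opening: 0.466
grasp_force: 120.7
```

>>> play_rows(rows=[{"dp": [0,0,0.05],"turn": [0,0,0],"fingers": 0.9},{"dp": [0,0,0],"turn": [0,0,0],"fingers": 0.9}])

```text
clock: 16.38
eef_pos: [577.4, 66.0, 141.9]
tcp_rot: [-3.14, -0.0, 1.779]
contact_force: [-0.1, -1.2, -4.3]
opening: 0.471
grasp_force: 120.7
```

>>> play_rows(rows=[{"dp": [0,0,0.05],"turn": [0,0,0],"fingers": 0.9},{"dp": [0,0,0],"turn": [0,0,0],"fingers": 0.9}])

```text
clock: 16.55
eef_pos: [577.8, 65.6, 140.5]
tcp_rot: [-3.141, 0.0, 1.779]
contact_force: [-1.0, -0.3, -3.5]
opening: 0.47
grasp_force: 120.9
```

>>> play_rows(rows=[{"dp": [0,0,0.04],"turn": [0,0,0],"fingers": 0.9},{"dp": [0,0,0],"turn": [0,0,0],"fingers": 0.9}])

```text
clock: 16.72
eef_pos: [578.2, 65.4, 139.5]
tcp_rot: [3.141, 0.001, 1.779]
contact_force: [-2.7, -3.1, 3.0]
opening: 0.468
grasp_force: 121.1
```

>>> play_rows(rows=[{"dp": [0,0,0.03],"turn": [0,0,0],"fingers": 0.9},{"dp": [0,0,0],"turn": [0,0,0],"fingers": 0.9}])

```text
clock: 16.88
eef_pos: [578.3, 65.3, 139.3]
tcp_rot: [3.141, 0.001, 1.779]
contact_force: [-5.6, -3.7, 13.7]
opening: 0.47
grasp_force: 122.7
```

>>> play_rows(rows=[{"dp": [0,0,0.03],"turn": [0,0,0],"fingers": 0.9},{"dp": [0,0,0],"turn": [0,0,0],"fingers": 0.9}])

```text
clock: 17.05
eef_pos: [578.3, 65.1, 139.1]
tcp_rot: [3.141, 0.001, 1.779]
contact_force: [-8.9, -6.2, 24.6]
opening: 0.471
grasp_force: 123.8
```

>>> play_rows(rows=[{"dp": [0,0,0.03],"turn": [0,0,0],"fingers": 0.9},{"dp": [0,0,0],"turn": [0,0,0],"fingers": 0.9}])

```text
clock: 17.22
eef_pos: [578.4, 65.0, 138.9]
tcp_rot: [3.14, 0.001, 1.779]
contact_force: [-13.1, -7.4, 35.1]
opening: 0.467
grasp_force: 124.9
```

Contact gave a solid 40 N with almost no further travel, at TCP 138.9 against an expected bottom of about 138.8. I'll lift and step aside to check the block's drop in the side view before putting the mallet down.

>>> play_rows(rows=[{"dp": [0,0,-0.2],"turn": [0,0,0],"fingers": 0.9},{"dp": [0,0,-0.6],"turn": [0,0,0],"fingers": 0.9},{"dp": [0.5,0.1,-0.3],"turn": [0,0,0],"fingers": 0.9},{"dp": [0.8,0.18,0],"turn": [0,0,0],"fingers": 0.9},{"dp": [0.8,0.18,0],"turn": [0,0,0],"fingers": 0.9}])

```text
clock: 17.63
eef_pos: [579.4, 152.4, 180.3]
tcp_rot: [3.139, -0.0, 1.777]
contact_force: [0.5, -0.1, -4.9]
opening: 0.466
grasp_force: 121.1
```

>>> play_rows(rows=[{"dp": [0.8,0.18,0],"turn": [0,0,0],"fingers": 0.9},{"dp": [0.8,0.18,0],"turn": [0,0,0],"fingers": 0.9},{"dp": [0.8,0.18,0],"turn": [0,0,0],"fingers": 0.9},{"dp": [0.5,0.1,0],"turn": [0,0,0],"fingers": 0.9},{"dp": [0,0,0],"turn": [0,0,0],"fingers": 0.9}])

```text
clock: 18.05
eef_pos: [579.5, 275.1, 178.9]
tcp_rot: [3.141, -0.002, 1.782]
contact_force: [-0.7, 0.3, -4.2]
opening: 0.472
grasp_force: 121.1
```

Run:
```python
from h import *
from rig import r
f=r.grab_frame("top");g=r.grab_frame("side");pickle.dump({"top":f,"side":g},open("f2.pkl","wb"))
d=pickle.load(open("f1.pkl","rb"))
def shift(A,B,x0,y0,x1,y1,e=6):
    A=cv2.cvtColor(A,cv2.COLOR_RGB2GRAY);B=cv2.cvtColor(B,cv2.COLOR_RGB2GRAY);k=6
    T=cv2.resize(A[y0:y1,x0:x1],None,fx=k,fy=k,interpolation=cv2.INTER_CUBIC);S=cv2.resize(B[y0-e:y1+e,x0-e:x1+e],None,fx=k,fy=k,interpolation=cv2.INTER_CUBIC)
    _,v,_,l=cv2.minMaxLoc(cv2.matchTemplate(S,T,cv2.TM_CCOEFF_NORMED));return np.array(l)/k-e,round(v,3)
for n,b in(("block top",(267,254,305,276)),("block front L",(267,268,290,285)),("block left",(264,252,282,280)),("block right",(284,253,304,270)),("vise jaw ref",(245,283,290,325)),("cam ref",(315,245,340,265))): print(n,shift(d["side"]["pixels"],g["pixels"],*b))
print(proj(g,[[577.7,67.9,98],[577.7,67.9,95]]))
a=cv2.resize(f["pixels"][200:290,220:330,::-1],None,fx=3.5,fy=3.5,interpolation=cv2.INTER_CUBIC)
b=cv2.resize(g["pixels"][240:330,240:350,::-1],None,fx=3.5,fy=3.5,interpolation=cv2.INTER_CUBIC)
c=cv2.resize(d["side"]["pixels"][240:330,240:350,::-1],None,fx=3.5,fy=3.5,interpolation=cv2.INTER_CUBIC)
cv2.imwrite("pics/t4.png",np.vstack([np.hstack([c,b]),np.hstack([a,np.zeros_like(a)])])[:600]);
plan([580.8,304.8,80],101.9,3)
```

```text
block top (array([0.16666667, 0.16666667]), 0.984)
block front L (array([0.66666667, 0.        ]), 0.98)
block left (array([0.5, 0. ]), 0.979)
block right (array([0.        , 0.33333333]), 0.985)
vise jaw ref (array([0., 0.]), 0.994)
cam ref (array([0., 0.]), 0.999)
[[286.78418566 264.07003929]
 [286.86350865 265.38909278]]
3 rows dp [0.27  0.071 0.822] | 0.87 turn [-0.002  0.     0.007] at [579.2 271.4 178.7] [-180.    0.  102.] t 18.15 F [-0.2  0.2 -4.9] open 0.47 g 121.1
```

Run:
```python
from h import *
w=cv2.imread("pics/w4.png")[:,340:];w0=cv2.resize(w,(140,140),interpolation=cv2.INTER_AREA)
F=[("pre",w0)]+[(n,pickle.load(open(n+".pkl","rb"))["side"]["pixels"][210:350,230:370,::-1]) for n in("f1","f2")]
rows=[]
for n,i in F: rows.append(cv2.resize(np.ascontiguousarray(i[30:115,15:80]),None,fx=4,fy=4,interpolation=cv2.INTER_CUBIC))
cv2.imwrite("pics/cmp.png",np.hstack(rows));print(np.hstack(rows).shape)
# block top-left silhouette corner / vertical edge profile
for n,i in F:
    h=cv2.cvtColor(np.ascontiguousarray(i),cv2.COLOR_BGR2HSV);m=((h[:,:,1]>80)&(h[:,:,0]<25)&(h[:,:,2]>70))
    s=h[:,:,1].astype(float)
    out=[]
    for u in (40,42,44,46,48,50):
        c=s[40:90,u];k=np.where(c>80)[0]
        if len(k):
            a=k[0];b=k[-1]
            # subpixel crossing
            t=40+a-(c[a]-80)/(c[a]-c[a-1]) if a>0 else 40; e=40+b+(c[b]-80)/(c[b]-c[b+1]) if b<49 else 90
            out.append((u,round(t,2),round(e,2)))
    print(n,out)
```

```text
(340, 780, 3)
pre [(40, np.float64(54.0), np.float64(68.59)), (42, np.float64(52.92), np.float64(69.62)), (44, np.float64(51.47), np.float64(70.64)), (46, np.float64(49.52), np.float64(71.65)), (48, np.float64(47.77), np.float64(72.57)), (50, np.float64(47.26), np.float64(73.61))]
f1 [(40, np.float64(53.11), np.float64(68.45)), (42, np.float64(51.75), np.float64(69.4)), (44, np.float64(50.63), np.float64(70.49)), (46, np.float64(48.95), np.float64(71.5)), (48, np.float64(47.69), np.float64(72.57)), (50, np.float64(46.37), np.float64(73.38))]
f2 [(40, np.float64(53.83), np.float64(68.36)), (42, np.float64(52.66), np.float64(69.34)), (44, np.float64(51.67), np.float64(70.39)), (46, np.float64(50.13), np.float64(71.39)), (48, np.float64(49.07), np.float64(72.38)), (50, np.float64(47.83), np.float64(73.44))]
```

View pics/cmp.png

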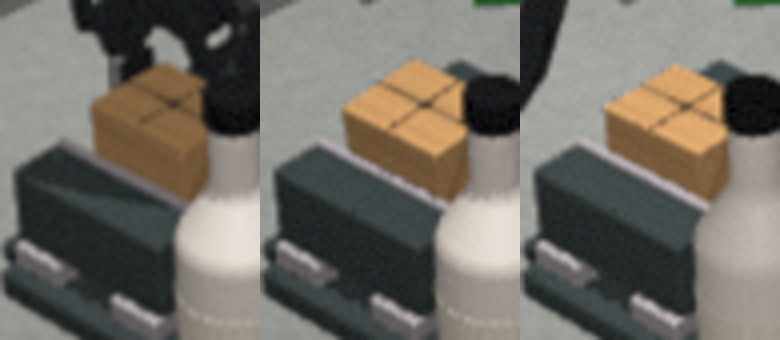

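The comparison (pre-clamp, nipped, tapped) shows the far top edge about 1 px lower after tapping. I'll quantify this with sub-pixel corners.

Run:
```python
from h import *
w=cv2.imread("pics/cmp.png");P=[np.ascontiguousarray(w[:,i*260:(i+1)*260]) for i in range(3)]
g0=pickle.load(open("f1.pkl","rb"))["side"]
th=np.radians(73.5);o=np.array([573.4,53.5,0]);R=np.array([[np.cos(th),-np.sin(th),0],[np.sin(th),np.cos(th),0],[0,0,1]])
V=lambda x,y,z:o+R@np.array([x,y,z])
print("model cross z98,95",[(((proj(g0,V(15,0,z))[0])-[245,240]+.5)*4-.5).round(1).tolist() for z in(98,95)],"x12 z95",((proj(g0,V(12,0,95))[0]-[245,240]+.5)*4-.5).round(1))
for n,im,pts in(("pre",P[0],[(170,104),(163,65),(92,107)]),("f1",P[1],[(165,103),(157,59),(85,110),(183,156)]),("f2",P[2],[(168,105),(157,65),(85,108),(183,158)])):
    gr=cv2.cvtColor(im,cv2.COLOR_BGR2GRAY)
    c=np.array(pts,np.float32).reshape(-1,1,2);cv2.cornerSubPix(gr,c,(9,9),(-1,-1),(3,60,1e-3));print(n,c[:,0].round(1).tolist())
# sub-pixel translation of the top-face patch, f1->f2
a,b=[cv2.cvtColor(p,cv2.COLOR_BGR2GRAY).astype(np.float32) for p in P[1:]]
for nm,(x0,y0,x1,y1) in(("cross",(120,70,200,135)),("left corner",(70,85,130,150)),("far corner",(125,45,190,90)),("near corner",(150,130,200,190)),("jaw",(15,150,120,260))):
    M=np.eye(2,3,dtype=np.float32)
    mask=np.zeros(a.shape,np.uint8);mask[y0:y1,x0:x1]=255
    cc,M=cv2.findTransformECC(a,b,M,cv2.MOTION_TRANSLATION,(3,200,1e-5),mask,5);print(nm,(M[:,2]/4).round(2),round(cc,3))
```

```text
model cross z98,95 [[168.7, 97.8], [169.0, 103.1]] x12 z95 [173.5 100.5]
pre [[170.0, 104.0], [154.10000610351562, 62.20000076293945], [92.19999694824219, 100.69999694824219]]
f1 [[171.1999969482422, 105.30000305175781], [156.3000030517578, 59.400001525878906], [82.0999984741211, 109.5999984741211], [174.89999389648438, 156.3000030517578]]
f2 [[173.0, 104.5], [150.8000030517578, 65.0999984741211], [83.4000015258789, 108.80000305175781], [179.89999389648438, 154.60000610351562]]
cross [0.27 0.57] 0.905
left corner [ 0.32 -0.22] 0.992
far corner [-0.7   0.72] 0.946
near corner [ 0.66 -0.35] 0.994
jaw [ 0.02 -0.03] 0.997
```

>>> play_rows(rows=[{"dp": [-0.5,-0.1,0],"turn": [0,0,0],"fingers": 0.9},{"dp": [-0.8,-0.18,0],"turn": [0,0,0],"fingers": 0.9},{"dp": [-0.8,-0.18,0],"turn": [0,0,0],"fingers": 0.9},{"dp": [-0.8,-0.18,0.1],"turn": [0,0,0],"fingers": 0.9},{"dp": [-0.8,-0.18,0.2],"turn": [0,0,0],"fingers": 0.9}])

```text
clock: 18.57
eef_pos: [578.3, 116.6, 167.9]
tcp_rot: [3.14, 0.0, 1.778]
contact_force: [0.8, 0.2, -4.4]
opening: 0.466
grasp_force: 121.1
```

>>> play_rows(rows=[{"dp": [-0.8,-0.18,0.1],"turn": [0,0,0],"fingers": 0.9},{"dp": [-0.5,-0.1,0.1],"turn": [0,0,0],"fingers": 0.9},{"dp": [0,0,0],"turn": [0,0,0],"fingers": 0.9},{"dp": [0,0,0],"turn": [0,0,0],"fingers": 0.9},{"dp": [0,0,0],"turn": [0,0,0],"fingers": 0.9}])

```text
clock: 18.98
eef_pos: [577.9, 65.3, 159.4]
tcp_rot: [3.141, -0.0, 1.777]
contact_force: [-0.7, 0.3, -5.1]
opening: 0.473
grasp_force: 121.1
```

```bash
python3 -c "
from h import *
plan([578,65.5,143],102,1)"
```

```text
1 rows dp [0.003 0.003 0.41 ] | 0.41 turn [ 0.003 -0.003 -0.027] at [577.9  65.3 159.4] [180.   -0.  101.8] t 18.98 F [-0.7  0.3 -5.1] open 0.47 g 121.1
```

>>> play_rows(rows=[{"dp": [0,0,0.1],"turn": [0,0,0],"fingers": 0.9},{"dp": [0,0,0.1],"turn": [0,0,0],"fingers": 0.9},{"dp": [0,0,0.1],"turn": [0,0,0],"fingers": 0.9},{"dp": [0,0,0.06],"turn": [0,0,0],"fingers": 0.9},{"dp": [0,0,0],"turn": [0,0,0],"fingers": 0.9}])

```text
clock: 19.4
eef_pos: [577.4, 66.3, 144.0]
tcp_rot: [-3.14, -0.0, 1.78]
contact_force: [-0.5, 0.3, -4.6]
opening: 0.466
grasp_force: 121.1
```

>>> play_rows(rows=[{"dp": [0,0,0.03],"turn": [0,0,0],"fingers": 0.9},{"dp": [0,0,0.02],"turn": [0,0,0],"fingers": 0.9},{"dp": [0,0,0],"turn": [0,0,0],"fingers": 0.9}])

```text
clock: 19.65
eef_pos: [577.9, 65.9, 142.8]
tcp_rot: [-3.142, -0.0, 1.779]
contact_force: [-0.4, -1.1, -3.7]
opening: 0.472
grasp_force: 121.1
```

>>> play_rows(rows=[{"dp": [0,0,0.03],"turn": [0,0,0],"fingers": 0.9},{"dp": [0,0,0.02],"turn": [0,0,0],"fingers": 0.9},{"dp": [0,0,0],"turn": [0,0,0],"fingers": 0.9}])

```text
clock: 19.9
eef_pos: [577.8, 65.8, 140.8]
tcp_rot: [-3.141, -0.0, 1.779]
contact_force: [-0.4, 0.8, -5.1]
opening: 0.463
grasp_force: 121.1
```

>>> play_rows(rows=[{"dp": [0,0,0.03],"turn": [0,0,0],"fingers": 0.9},{"dp": [0,0,0],"turn": [0,0,0],"fingers": 0.9}])

```text
clock: 20.07
eef_pos: [577.8, 65.8, 139.5]
tcp_rot: [-3.141, -0.0, 1.779]
contact_force: [0.0, 0.1, -5.2]
opening: 0.466
grasp_force: 121.1
```

>>> play_rows(rows=[{"dp": [0,0,0.03],"turn": [0,0,0],"fingers": 0.9},{"dp": [0,0,0],"turn": [0,0,0],"fingers": 0.9}])

```text
clock: 20.23
eef_pos: [577.9, 65.7, 139.2]
tcp_rot: [3.142, 0.0, 1.779]
contact_force: [-2.0, -1.1, 3.0]
opening: 0.468
grasp_force: 122.0
```

>>> play_rows(rows=[{"dp": [0,0,0.04],"turn": [0,0,0],"fingers": 0.9},{"dp": [0,0,0.03],"turn": [0,0,0],"fingers": 0.9},{"dp": [0,0,0],"turn": [0,0,0],"fingers": 0.9}])

```text
clock: 20.48
eef_pos: [578.1, 65.5, 138.9]
tcp_rot: [3.141, 0.0, 1.779]
contact_force: [-12.0, -3.3, 29.4]
opening: 0.468
grasp_force: 124.6
```

>>> play_rows(rows=[{"dp": [0,0,0.04],"turn": [0,0,0],"fingers": 0.9},{"dp": [0,0,0.02],"turn": [0,0,0],"fingers": 0.9},{"dp": [0,0,0],"turn": [0,0,0],"fingers": 0.9}])

```text
clock: 20.73
eef_pos: [578.3, 65.5, 138.7]
tcp_rot: [3.14, 0.001, 1.779]
contact_force: [-20.0, -4.7, 50.9]
opening: 0.467
grasp_force: 126.7
```

It hits the same hard bottom again (139.3 → 138.7 at 55 N), so the block stays bedded. Returning the mallet.

>>> play_rows(rows=[{"dp": [0,0,-0.2],"turn": [0,0,0],"fingers": 0.9},{"dp": [0,0,-0.6],"turn": [0,0,0],"fingers": 0.9},{"dp": [0.5,0.1,-0.3],"turn": [0,0,0],"fingers": 0.9},{"dp": [0.8,0.18,0],"turn": [0,0,0],"fingers": 0.9},{"dp": [0.8,0.18,0],"turn": [0,0,0],"fingers": 0.9}])

```text
clock: 21.15
eef_pos: [579.4, 152.2, 178.6]
tcp_rot: [3.139, -0.0, 1.777]
contact_force: [0.5, -0.1, -6.0]
opening: 0.468
grasp_force: 121.3
```

>>> play_rows(rows=[{"dp": [0.8,0.18,0],"turn": [0,0,0],"fingers": 0.9},{"dp": [0.8,0.18,0],"turn": [0,0,0],"fingers": 0.9},{"dp": [0.8,0.18,0],"turn": [0,0,0],"fingers": 0.9},{"dp": [0.8,0.18,0],"turn": [0,0,0],"fingers": 0.9},{"dp": [0.4,0.08,0],"turn": [0,0,0],"fingers": 0.9}])

```text
clock: 21.57
eef_pos: [580.0, 303.1, 177.1]
tcp_rot: [3.141, -0.001, 1.78]
contact_force: [0.3, 0.1, -4.5]
opening: 0.467
grasp_force: 121.2
```

>>> play_rows(rows=[{"dp": [0,0,0.6],"turn": [0,0,0],"fingers": 0.9},{"dp": [0,0,0.8],"turn": [0,0,0],"fingers": 0.9},{"dp": [0,0,0.8],"turn": [0,0,0],"fingers": 0.9},{"dp": [0,0,0.4],"turn": [0,0,0],"fingers": 0.9},{"dp": [0,0,0],"turn": [0,0,0],"fingers": 0.9}])

```text
clock: 21.98
eef_pos: [577.1, 297.7, 68.6]
tcp_rot: [-3.134, 0.002, 1.779]
contact_force: [-1.2, -1.2, -5.2]
opening: 0.466
grasp_force: 121.3
```

```bash
python3 -c "
from h import *
plan([580,303,46],102,2)"
```

```text
2 rows dp [0.058 0.051 0.282] | 0.29 turn [-0.036  0.01  -0.006] at [577.1 297.7  68.6] [-1.796e+02  1.000e-01  1.019e+02] t 21.98 F [-1.2 -1.2 -5.2] open 0.47 g 121.3
```

>>> play_rows(rows=[{"dp": [0.02,0.02,0.15],"turn": [0,0,0],"fingers": 0.9},{"dp": [0,0,0.15],"turn": [0,0,0],"fingers": 0.9},{"dp": [0,0,0.12],"turn": [0,0,0],"fingers": 0.9},{"dp": [0,0,0.05],"turn": [0,0,0],"fingers": 0.9},{"dp": [0,0,0],"turn": [0,0,0],"fingers": 0.9}])

```text
clock: 22.4
eef_pos: [580.9, 300.3, 54.8]
tcp_rot: [3.141, -0.0, 1.779]
contact_force: [0.3, -0.4, -4.5]
opening: 0.473
grasp_force: 121.3
```

>>> play_rows(rows=[{"dp": [0,0,0],"turn": [0,0,0],"fingers": 0.9},{"dp": [0,0,0],"turn": [0,0,0],"fingers": 0.9}])

```text
clock: 22.57
eef_pos: [581.1, 300.4, 55.1]
tcp_rot: [3.141, -0.0, 1.779]
contact_force: [0.3, -0.0, -4.6]
opening: 0.468
grasp_force: 121.3
```

```bash
python3 -c "
from h import *
plan([580,303,43.5],102,2)"
```

```text
2 rows dp [ 0.034 -0.006  0.145] | 0.15 turn [ 0.004 -0.001 -0.007] at [581.1 300.4  55.1] [179.9  -0.  101.9] t 22.57 F [ 0.3 -0.  -4.6] open 0.47 g 121.3
```

>>> play_rows(rows=[{"dp": [0,0,0.1],"turn": [0,0,0],"fingers": 0.9},{"dp": [0,0,0.1],"turn": [0,0,0],"fingers": 0.9},{"dp": [0,0,0.04],"turn": [0,0,0],"fingers": 0.9},{"dp": [0,0,0],"turn": [0,0,0],"fingers": 0.9}])

```text
clock: 22.9
eef_pos: [580.5, 300.1, 44.3]
tcp_rot: [-3.141, 0.0, 1.779]
contact_force: [0.4, -0.7, -4.5]
opening: 0.469
grasp_force: 122.1
```

>>> play_rows(rows=[{"dp": [0,0,0.03],"turn": [0,0,0],"fingers": 0.9},{"dp": [0,0,0],"turn": [0,0,0],"fingers": 0.9}])

```text
clock: 23.07
eef_pos: [580.6, 300.2, 44.1]
tcp_rot: [-3.141, 0.0, 1.779]
contact_force: [-2.9, -0.3, -0.1]
opening: 0.469
grasp_force: 122.1
```

>>> play_rows(rows=[{"dp": [0,0,0.03],"turn": [0,0,0],"fingers": 0.9},{"dp": [0,0,0],"turn": [0,0,0],"fingers": 0.9}])

```text
clock: 23.23
eef_pos: [580.7, 300.3, 44.0]
tcp_rot: [-3.141, -0.0, 1.779]
contact_force: [-5.9, -2.9, 11.6]
opening: 0.471
grasp_force: 122.8
```

The mallet is down (contact at TCP 44.1, which confirms the block top at ~95 mm). Releasing.

>>> play_rows(rows=[{"dp": [0,0,-0.02],"turn": [0,0,0],"fingers": 0.7},{"dp": [0,0,0],"turn": [0,0,0],"fingers": 0.4},{"dp": [0,0,0],"turn": [0,0,0],"fingers": 0},{"dp": [0,0,0],"turn": [0,0,0],"fingers": 0},{"dp": [0,0,0],"turn": [0,0,0],"fingers": 0}])

```text
clock: 23.65
eef_pos: [581.0, 300.4, 43.3]
tcp_rot: [3.141, -0.0, 1.779]
contact_force: [-0.1, -0.7, -0.0]
opening: 0.987
grasp_force: 0.0
```

>>> play_rows(rows=[{"dp": [0,0,-0.3],"turn": [0,0,0],"fingers": 0},{"dp": [0,0,-0.8],"turn": [0,0,0],"fingers": 0},{"dp": [0,0,-0.9],"turn": [0,0,0],"fingers": 0},{"dp": [0,0,-0.9],"turn": [0,0,0],"fingers": 0},{"dp": [0,0,-0.9],"turn": [0,0,0],"fingers": 0}])

```text
clock: 24.07
eef_pos: [580.6, 300.2, 197.8]
tcp_rot: [3.141, -0.0, 1.779]
contact_force: [1.0, 0.0, 0.1]
opening: 0.999
grasp_force: 0.0
```

>>> play_rows(rows=[{"dp": [0,0,-0.9],"turn": [0,0,0],"fingers": 0},{"dp": [0,0,0],"turn": [0,0,0],"fingers": 0},{"dp": [0,0,0],"turn": [0,0,0],"fingers": 0},{"dp": [0,0,0],"turn": [0,0,0],"fingers": 0}])

```text
clock: 24.4
eef_pos: [580.4, 300.1, 231.5]
tcp_rot: [3.141, -0.0, 1.779]
contact_force: [0.1, -0.3, -0.5]
opening: 0.998
grasp_force: 0.0
```

Run:
```python
from h import *
from rig import r
f=r.grab_frame("top");g=r.grab_frame("side");pickle.dump({"top":f,"side":g},open("f3.pkl","wb"))
d0=pickle.load(open("f0.pkl","rb"));d2=pickle.load(open("f2.pkl","rb"))
def ecc(A,B,x0,y0,x1,y1):
    a,b=[cv2.cvtColor(p,cv2.COLOR_RGB2GRAY).astype(np.float32) for p in(A,B)]
    m=np.zeros(a.shape,np.uint8);m[y0:y1,x0:x1]=255
    cc,M=cv2.findTransformECC(a,b,np.eye(2,3,dtype=np.float32),cv2.MOTION_TRANSLATION,(3,100,1e-5),m,5);return M[:,2].round(2),round(cc,3)
for n,b in(("block f2-f3",(264,250,300,290)),):print(n,ecc(d2["side"]["pixels"],g["pixels"],*b))
for n,b in(("mallet side",(200,335,235,395)),("bottle",(288,258,325,365)),("jar",(278,350,322,415)),("driver",(340,310,392,385)),("offcut",(415,212,452,245)),("pot",(395,168,430,208)),("gauge",(235,203,305,243)),("batten",(160,252,235,310))):
    try: print(n,ecc(d0["side"]["pixels"],g["pixels"],*b))
    except Exception as e: print(n,"ecc fail")
print(r.sense()["eef_pos"],r.sense()["clock"])
```

```text
block f2-f3 (array([-0.02, -0.03], dtype=float32), 1.0)
mallet side (array([ 1.47, -1.59], dtype=float32), 0.898)
bottle (array([0.26, 0.86], dtype=float32), 0.861)
jar (array([-0.45,  0.54], dtype=float32), 0.957)
driver (array([-0.48,  0.92], dtype=float32), 0.792)
offcut (array([-0.02,  0.01], dtype=float32), 1.0)
pot (array([-0.01,  0.01], dtype=float32), 1.0)
gauge ecc fail
batten (array([-10.21,   8.38], dtype=float32), 0.909)
[579.86007685 299.84998933 229.89572395] 24.5
```

The block is unchanged since the first tap. The batten reading may just be an arm shadow, so I'll check the batten, gauge and lever in the top view, in numbers.

Run:
```python
from h import *
for n in("f0","f1","f2","f3"):
    d=pickle.load(open(n+".pkl","rb"));f=d["top"];hsv=cv2.cvtColor(f["pixels"],cv2.COLOR_RGB2HSV)
    m=((hsv[:,:,1]>80)&(hsv[:,:,0]<25)&(hsv[:,:,2]>40)).astype(np.uint8);o=[]
    for (x0,y0,x1,y1),z in(((195,128,308,158),18),((325,125,428,178),15)):
        k=np.zeros_like(m);k[y0:y1,x0:x1]=m[y0:y1,x0:x1];cs,_=cv2.findContours(k,cv2.RETR_EXTERNAL,cv2.CHAIN_APPROX_NONE)
        o.append([np.round(v,1) for v in cv2.minAreaRect(ray(f,max(cs,key=cv2.contourArea)[:,0],z)[:,:2].astype(np.float32))] if cs else None)
    print(n,o)
    b=(hsv[:,:,2]<45).astype(np.uint8);k=np.zeros_like(b);k[285:325,280:320]=b[285:325,280:320];cs,_=cv2.findContours(k,cv2.RETR_EXTERNAL,cv2.CHAIN_APPROX_NONE)
    if n in("f2","f3") and cs:
        c=ray(f,cv2.minEnclosingCircle(max(cs,key=cv2.contourArea))[0],106)[0]-[540.7,-57,0];print("knob",np.hypot(*c[:2]).round(1),"lever",np.radians((73.5+170-np.degrees(np.arctan2(c[1],c[0])))%360).round(3))
```

```text
f0 [[array([787.9,  81.7]), array([199. ,  27.1]), np.float64(87.4)], [array([ 774.9, -188.8]), array([194.6,  76.2]), np.float64(89.6)]]
f1 [[array([787.9,  81.6]), array([199.1,  27.1]), np.float64(87.4)], [array([ 775. , -188.8]), array([194.6,  76.2]), np.float64(89.6)]]
f2 [[array([787.9,  81.6]), array([199.1,  26.9]), np.float64(87.4)], [array([ 774.9, -188.8]), array([194.6,  76.2]), np.float64(89.6)]]
knob 101.6 lever 1.312
f3 [[array([787.9,  81.6]), array([199.1,  27.1]), np.float64(87.4)], [array([ 775. , -188.8]), array([194.6,  76.2]), np.float64(89.6)]]
knob 103.5 lever 1.307
```

Run:
```python
from h import *
th=73.5
for n,(x0,y0,x1,y1) in(("f0",(340,262,378,296)),("f3",(278,285,318,322))):
    f=pickle.load(open(n+".pkl","rb"))["top"];v=cv2.cvtColor(f["pixels"],cv2.COLOR_RGB2HSV)[:,:,2]
    for t in(35,45,55):
        k=np.zeros_like(v);k[y0:y1,x0:x1]=(v[y0:y1,x0:x1]<t);cs,_=cv2.findContours(k,cv2.RETR_EXTERNAL,cv2.CHAIN_APPROX_NONE)
        if not cs: continue
        q=max(cs,key=cv2.contourArea);M=cv2.moments(q);u=(M["m10"]/M["m00"],M["m01"]/M["m00"])
        for z in(85,106):
            c=ray(f,u,z)[0]-[540.7,-57,0];print(n,t,cv2.boundingRect(q),np.round(u,1),z,c.round(1),np.hypot(*c[:2]).round(1),np.radians((th+170-np.degrees(np.arctan2(c[1],c[0])))%360).round(3))
f=pickle.load(open("f3.pkl","rb"))["top"]
# bar direction: two points along bar at z=76, pivot boss
v=f["pixels"][255:306,285:325].mean(2).astype(int);print(v[::4].tolist())
```

```text
f0 45 (353, 274, 9, 10) [355.1 279.7] 85 [-48.3 -88.2  85. ] 100.5 0.038
f0 45 (353, 274, 9, 10) [355.1 279.7] 106 [-49.1 -86.7 106. ] 99.7 0.053
f0 55 (352, 274, 11, 10) [357.5 278.6] 85 [-45.9 -92.9  85. ] 103.7 6.279
f0 55 (352, 274, 11, 10) [357.5 278.6] 106 [-46.8 -91.4 106. ] 102.7 0.011Traceback (most recent call last):
  File "<stdin>", line 8, in <module>
ZeroDivisionError: float division by zero
```

Run:
```python
from h import *
for n,(x0,y0,x1,y1) in(("f0",(340,262,378,296)),("f2",(280,287,318,322)),("f3",(280,287,318,322))):
    f=pickle.load(open(n+".pkl","rb"))["top"];v=cv2.cvtColor(f["pixels"],cv2.COLOR_RGB2HSV)[:,:,2]
    for t in(55,62,70):
        w=np.zeros_like(v);w[y0:y1,x0:x1]=(v[y0:y1,x0:x1]<t);nl,lb,st,ce=cv2.connectedComponentsWithStats(w)
        if nl<2: continue
        i=1+st[1:,4].argmax();c=ray(f,ce[i],106)[0]-[540.7,-57,0];print(n,t,st[i].tolist(),ce[i].round(1),c.round(1),np.hypot(*c[:2]).round(1),np.radians((243.5-np.degrees(np.arctan2(c[1],c[0])))%360).round(3))
    # bar: bright pixels between boss and knob
    c0=proj(f,[540.7,-57,76])[0];c1=ce[i];m=np.zeros_like(v);cv2.line(m,tuple(int(x) for x in c0+(c1-c0)*.38),tuple(int(x) for x in c0+(c1-c0)*.8),1,11)
    ys,xs=np.where((m>0)&(v>120));P=ray(f,np.c_[xs,ys],76)[:,:2].astype(np.float32)
    if len(P)>10:
        l=cv2.fitLine(P,cv2.DIST_HUBER,0,.01,.01).ravel();a=np.degrees(np.arctan2(l[1],l[0]));print(n,"bar",len(P),a.round(1),[np.radians((243.5-a-k)%360).round(3) for k in(0,180)])
```

```text
f0 55 [352, 274, 11, 10, 70] [357.6 278.5] [-46.6 -91.4 106. ] 102.6 0.009
f0 62 [352, 274, 12, 10, 88] [357.6 278.6] [-46.7 -91.5 106. ] 102.8 0.01
f0 70 [352, 274, 12, 10, 93] [357.6 278.6] [-46.8 -91.4 106. ] 102.7 0.01
f0 bar 141 63.0 [np.float32(3.151), np.float32(0.009)]
f2 55 [291, 299, 11, 10, 57] [295.9 303.4] [-98.6  28.7 106. ] 102.7 1.391
f2 62 [291, 299, 11, 10, 83] [296.  303.6] [-98.9  28.4 106. ] 102.9 1.388
f2 70 [291, 299, 11, 10, 90] [295.9 303.5] [-98.8  28.6 106. ] 102.9 1.39
f2 bar 242 -15.6 [np.float32(4.522), np.float32(1.38)]
f3 55 [291, 299, 11, 10, 58] [295.9 303.4] [-98.6  28.6 106. ] 102.6 1.391
f3 62 [291, 299, 11, 10, 83] [295.9 303.6] [-98.9  28.7 106. ] 103.0 1.39
f3 70 [291, 299, 11, 10, 90] [295.9 303.5] [-98.8  28.6 106. ] 102.9 1.39
f3 bar 235 -15.1 [np.float32(4.514), np.float32(1.372)]
```

The lever reads 1.39 rad, which is home. The bystanders are in place, the block is bedded and the mallet is standing. Handing in.

```bash
python3 -c "
from rig import r
print(r.sign_off())"
```

```text
the job is handed in; nothing more can be done
None
```

Job handed in, no verdict returned: the block is nipped and mallet-tapped down onto the parallels (it bottomed hard at about 95 mm and stayed there), the lever is home at about 1.39 rad, the mallet is back standing on its face near its start spot, and no bystander showed a real shift (the batten, gauge, offcut and paint pot are clearly unmoved).

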